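Flip a hot LED module onto the cooling pad

TASK

The LED module on the preheater is hot: work the spatula's blade well in under it, with the end stop backing it, lift it off, and with a brisk turn of the wrist flip it over so that it lies copper side up, flat in the middle of the cooling pad; then lay the spatula back on its rest as you found it. Go gently: do not lean on the heater's glass or ram the stop, never drop the module or touch it with the gripper, and leave everything else where it is.

Things in the scene. Friction and masses are not known exactly. Their poses are not given: they have to be found in the camera images.
- preheater: Preheater, fixed: grey box 180 (x) by 250 (y) mm, level black glass plate on top, face 55 mm above the bench, clear but for a steel end stop: a straight bar across the plate (parallel to x), 12 mm thick, 10 mm high. It is clamped anywhere so that its -y face is at y = +35 to +90 mm; find it by sight or feel. Origin: centre of the underside, on the bench.
- module_center (a point): Loose LED module, 160 g, hot: white board 84 (x) by 96 (y) by 3 mm with yellow LEDs, bonded on a smaller copper spreader 58 by 70 by 3 mm, centred; the board overhangs it by 13 mm all round, leaving a 3 mm gap below. Point: its middle, 3 mm above the copper underside; z out of the LED face. It starts copper down on the plate, y to the stop within 0.12 rad, 3 to 85 mm short of it.
- cooler: Cooling block, fixed: finned aluminium 206 by 206 mm with a grippy teal pad 200 by 200 mm on top, pad face 34 mm above the bench. Origin: centre of the underside, on the bench.
- rest: Spatula rest, fixed: steel tray 84 (x) by 265 (y) mm, floor 3 mm thick; an upright at y = -160 mm has an open-topped notch 31 mm wide, 12 mm deep, its bottom 58 mm above the bench. Origin on the bench, below the blade root of the spatula in its place: blade flat on the tray, tail of the handle in the notch, x, y and z axes as the spatula's.
- spatula: Loose steel spatula, 200 g, centre of mass at y = -54 mm. Origin: rear edge (root) of the blade, on its underside; y to the tip, z up out of the blade. Blade flat, 60 (x) by 70 (y) by 2 mm, square tip at y = +70. A steep neck rises back from the root to the orange eight-sided handle: 26 mm over flats (facing x, z and 45 degrees between), axis along y at z = 68, from y = -42 to -170 mm.
- spatula_grip (a point): Point on the handle's centre line, a good place to grip, at (0, -85, 68) mm in the spatula's frame; axes as the spatula's.
There are look-alikes about, which are no part of the job. Of the things like the part that bears module_center, leave any that is red or turquoise; of the rest the smaller one is meant.

How it is judged:
By the outcome, as a careful person would: the job done as asked, in the order asked, and still so for the second after the job is handed in, with the robot touching nothing.
It also fails if it takes over 72 s, if anything falls off the work surface, if the arm or the gripper's body presses on something with over 40 N, if the wrist force passes 120 N, or if a joint passes its speed limit or range.

ROBOT

A 6-joint arm with a two-finger parallel gripper is mounted at the origin on the work surface. World frame = base frame: x ahead of the robot, y to its left, z up, the work surface at z = 0. Lengths are in m, angles in rad, forces in N, time in s.
With the tool pointing down it reaches from about 0.325 to 0.875 m from the base axis. Payload 4.4 kg.
Tool frame: the origin (TCP) lies on the front face of the gripper's body, between the roots of the fingers; the fingertips stand 73 mm ahead of it and the grasp point (between the pads) lies 54 mm ahead of it; z points along the fingers, y is the line along which they close (so a half turn about z gives the same grasp; the last joint's range is limited). The gripper opens to 85 mm and grips with 20 to 120 N. Pads are 22 mm wide; open, the fingers measure 114 mm over their backs; the gripper's body (76 mm by 85 mm) begins 54 mm behind the grasp point. The pads swing forward as they close: fully open they stand 13 mm farther back than shut.
Start: joints at [-1.431, 0.207, 1.542, -0, 1.393, -0.15], TCP at [0.165, -0.551, 0.304] pointing down, gripper open.
Joint ranges: [-2.73, 2.73], [-0.86, 2.22], [0.23, 2.46], [-1.11, 4.25], [0.08, 2.63], [-2.82, 2.82]. Speed limits (rad/s): [2.79, 2.79, 3.14, 3.14, 3.14, 3.14].

INTERFACE

Orientations are given as a rotation vector (axis times angle).
In Python, from cell import ctrl gives the robot as it stands.
- The arm moves only by the tool drive_tool, never from a script. Its arguments are lists of equal length, an entry for each row: "jaw": the closure, from -1 (fully open) to 1 (shut), so that 0 is half open; "xyz": the shift along the world's x, y, z in units of 40 mm (1.0 is 40 mm), a list of three; "rotation": the turn, a rotation vector about the world's x, y, z in units of 5 degrees (1.0 is 5 degrees), a list of three. A call has exactly 8 rows; each row shifts and turns the commanded pose from where the row before left it; what a row does not reach is not made up. A row lasts 1/12 s, in which the tool goes at most 41.7 mm and 7.16 degrees, less where a joint would pass 70% of its speed; a pose out of reach is approached as far as the arm can. A call is refused whole if a number of a shift passes 1 or a number of a turn 1, either way. A call with a gripper value outside its range is refused whole. The fingers move at their own pace and stop on an object; "squeeze" is the grip in N (left out, the last holds). Time passes only in rows, so rows that do not move let the fingers close, or fill a call up. It gives the time, the measured TCP pose, the force, the opening and the grip force at its end, in the units of the state.
- ctrl.state(): the state, without advancing time (a new reading comes with each control period).
- ctrl.camera(name): name is "scene" or "top" or "wrist"; returns the picture (480x640x3 uint8, blue, green, red); there is no depth.
- ctrl.camera_info(name): a dict with "K" (3x3 intrinsics, pixels), "dist_coeffs" ([k1, k2, p1, p2, k3] as OpenCV has them; the pictures are not rectified), "world_from_camera" (4x4, takes a point from camera to world coordinates). Camera axes: x right, y down, z forward; pixel columns grow to the right and rows downward; lengths in m; the calibration is good to about 2 mm. A picture is of the moment at which its call begins: read the wrist's pose just before it. camera_info takes no time and is no camera call; for the wrist camera it gives the pose at the moment of the call.
- ctrl.hand_in(): hands the job in; it is judged then, once.
The state is a dict: "clock": time; "joint_pos": joint angles; "dq": joint speeds; "joint_torque": joint torques, N m; "eef_pos": TCP position; "orientation": TCP orientation; "force": force on the tool from outside, world axes, zero at the start; "moment": the same for the moment, N m; "width": finger opening in m; "grasp_force": force on a finger pad.
Only numpy, scipy, OpenCV 4.12 (cv2) and the standard library are available. Lean on these libraries where they do the work, as an engineer would, in place of code of your own. Each camera call takes 0.05 s, during which the arm holds its last target. There are 200 camera calls.

## Working session

There is one attempt and no reset: what is moved stays moved. The work goes in short steps, Python scripts to look and compute and a tool call to move; the robot and the scene stay as the last step left them, time stands still between calls to the robot, and variables do not carry over. Pictures are saved under pics/ and viewed, at most 14 in all, crops included, and the job is handed in when it is done.

Besides the shell and the picture viewer there is one more tool, called after "Request:" in YAML: its name, and indented under it one key for each argument. drive_tool: Moves the arm, as the interface text tells. Its arguments: {"type":"object","properties":{"jaw":{"type":"array","items":{"type":"number"}},"xyz":{"type":"array","items":{"type":"array","items":{"type":"number"}}},"rotation":{"type":"array","items":{"type":"array","items":{"type":"number"}}},"squeeze":{"type":"number"}},"required":["jaw","xyz","rotation"]}

```bash
mkdir -p pics; ls
python3 - <<'E'
from cell import ctrl
import cv2,numpy as np
s=ctrl.state();print(s)
for n in("scene","top"):
    i=ctrl.camera_info(n);print(n,np.round(i["K"],1).tolist(),i["dist_coeffs"],np.round(i["world_from_camera"],3).tolist())
    cv2.imwrite(f"pics/{n}0.png",ctrl.camera(n))
E
```

```text
pics
{'clock': 0.0, 'joint_pos': array([-1.43049308e+00,  2.07412586e-01,  1.54301230e+00, -3.95368774e-05,
        1.39348918e+00, -1.50465332e-01]), 'dq': array([-9.95947828e-04,  2.97393501e-04, -5.68071812e-05, -6.53138915e-04,
        2.48133486e-04, -4.15593677e-04]), 'joint_torque': array([ 8.09564153e-04, -3.83036828e+01, -2.91598874e+01, -6.23972801e-05,
        1.05205231e-02,  1.03187116e-05]), 'eef_pos': array([ 0.16475809, -0.55024831,  0.30270211]), 'orientation': array([-3.10615113e+00, -4.54805492e-01,  4.25579358e-05]), 'force': array([-0.21968006,  0.59387198, -0.74248718]), 'moment': array([-0.03348226,  0.01627665, -0.00896161]), 'grasp_force': 0.0, 'width': 0.08508157729525341}
scene [[482.6, 0.0, 323.9], [0.0, 482.6, 232.2], [0.0, 0.0, 1.0]] [-0.12140066  0.          0.          0.          0.        ] [[0.553, 0.66, -0.509, 1.219], [0.833, -0.429, 0.35, -0.399], [0.013, -0.617, -0.787, 1.257], [0.0, 0.0, 0.0, 1.0]]
top [[620.3, 0.0, 330.8], [0.0, 620.3, 237.2], [0.0, 0.0, 1.0]] [-0.07116009  0.          0.          0.          0.        ] [[-0.023, -0.998, 0.054, 0.387], [-1.0, 0.023, 0.004, 0.108], [-0.005, -0.054, -0.999, 1.558], [0.0, 0.0, 0.0, 1.0]]
```

View pics/top0.png

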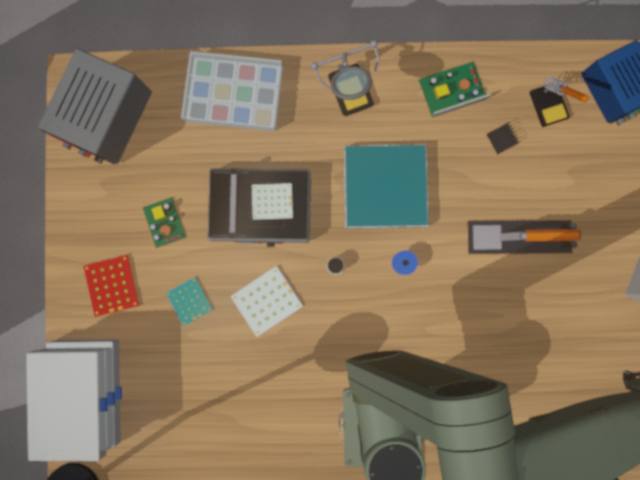

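View pics/scene0.png

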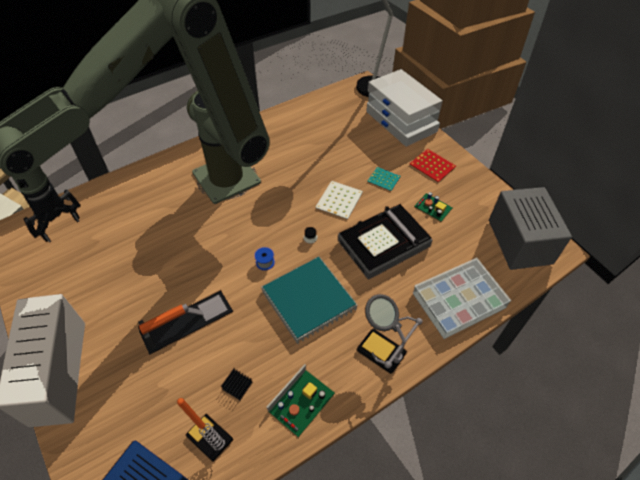

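The top view shows the preheater at about (260,205) px, with the stop at u≈233 and the small white module at (272,201). The pad is at (386,186), and the spatula in its rest at about (525,237) points left, which is +y. The larger white board at (267,300) and the red and turquoise ones are look-alikes. The scene view shows the same items: module (380,240), pad (309,298), spatula (185,318).

```bash
cat > h.py <<'E'
import cv2,numpy as np
from cell import ctrl
def rays(name,pts,info=None):
    i=info or ctrl.camera_info(name);K=np.array(i["K"]);T=np.array(i["world_from_camera"])
    u=cv2.undistortPoints(np.float64(pts).reshape(-1,1,2),K,np.array(i["dist_coeffs"])).reshape(-1,2)
    d=np.c_[u,np.ones(len(u))]@T[:3,:3].T
    return T[:3,3],d/np.linalg.norm(d,axis=1)[:,None]
def plane(name,pts,z,info=None):
    o,d=rays(name,pts,info);return o+d*((z-o[2])/d[:,2])[:,None]
def tri(rs):
    A=np.zeros((3,3));b=np.zeros(3)
    for o,d in rs:
        P=np.eye(3)-np.outer(d,d);A+=P;b+=P@o
    x=np.linalg.solve(A,b);return x,[np.linalg.norm(np.cross(x-o,d)) for o,d in rs]
def mask(img,lo,hi,box):
    m=cv2.inRange(cv2.cvtColor(img,cv2.COLOR_BGR2HSV),np.array(lo),np.array(hi));k=np.zeros_like(m)
    a,b,c,d=box;k[b:d,a:c]=m[b:d,a:c];return k
def big(m,n=1):
    c,_=cv2.findContours(m,cv2.RETR_EXTERNAL,cv2.CHAIN_APPROX_NONE);return sorted(c,key=cv2.contourArea)[::-1][:n]
def quad(c):
    h=cv2.convexHull(c);e=.02
    while True:
        q=cv2.approxPolyDP(h,e*cv2.arcLength(h,True),True).reshape(-1,2)
        if len(q)<=4: return q
        e*=1.15
E
cat > m1.py <<'E'
from h import *
I={n:cv2.imread(f"pics/{n}0.png") for n in("top","scene")}
B={"pad":((80,100,40),(100,255,255),{"top":(330,130,440,240),"scene":(250,250,365,345)}),
"mod":((0,0,150),(40,90,255),{"top":(240,178,305,228),"scene":(350,215,410,262)}),
"handle":((4,160,90),(16,255,255),{"top":(500,220,590,250),"scene":(135,295,195,340)}),
"heater":((0,0,0),(180,255,50),{"top":(200,160,320,250),"scene":(330,200,440,280)}),
"blade":((0,0,90),(180,70,255),{"top":(470,222,505,252),"scene":(195,285,240,325)}),
"stop":((0,0,70),(180,90,255),{"top":(225,170,242,240),"scene":(380,200,425,250)})}
for k,(lo,hi,bx) in B.items():
    r={}
    for n in I:
        c=big(mask(I[n],lo,hi,bx[n]))[0];q=quad(c);M=cv2.moments(c)
        r[n]=(q,np.array([M["m10"],M["m01"]])/M["m00"])
        print(k,n,cv2.contourArea(c),q.tolist(),np.round(r[n][1],1))
    x,e=tri([(rays(n,[r[n][1]])[0],rays(n,[r[n][1]])[1][0]) for n in I]);print("   tri centre",np.round(x,4),np.round(e,4))
    z={"pad":.034,"mod":.061,"handle":.071,"heater":.055,"blade":.005,"stop":.065}[k]
    for n in I:print("   ",n,np.round(plane(n,np.vstack([r[n][0],r[n][1]]),z)[:,:2],4).tolist())
E
python3 m1.py
```

```text
pad top 5936.0 [[423, 146], [426, 222], [348, 224], [347, 148]] [386.1 185.3]
pad scene 3801.5 [[319, 258], [354, 304], [297, 337], [264, 286]] [308.1 296.4]
   tri centre [ 0.5974 -0.0249  0.0259] [0.0017 0.0017]
    top [[0.6918, -0.1205], [0.5022, -0.1216], [0.5017, 0.0708], [0.691, 0.0686], [0.5954, -0.0256]]
    scene [[0.5051, 0.0758], [0.6964, 0.0715], [0.6951, -0.1214], [0.501, -0.1165], [0.6023, -0.0259]]
mod top 39.0 [[291, 195], [291, 206], [288, 206], [284, 197]] [289.  200.1]
mod scene 623.0 [[382, 225], [397, 242], [374, 255], [359, 237]] [378.  239.5]
   tri centre [0.5689 0.2262 0.0897] [0.0186 0.0186]
    top [[0.5736, 0.2081], [0.5467, 0.2086], [0.5469, 0.2159], [0.5691, 0.2252], [0.5612, 0.2132]]
    scene [[0.5232, 0.3046], [0.6028, 0.3022], [0.603, 0.2118], [0.5221, 0.2142], [0.5626, 0.2582]]
handle top 537.5 [[579, 231], [575, 240], [526, 240], [526, 230]] [552.7 235. ]
handle scene 402.5 [[181, 304], [184, 312], [141, 331], [139, 325]] [161.5 318.2]
   tri centre [ 0.4616 -0.4189  0.0761] [0.0024 0.0024]
    top [[0.4691, -0.4883], [0.4475, -0.4774], [0.4503, -0.357], [0.4745, -0.358], [0.4609, -0.4231]]
    scene [[0.4475, -0.3521], [0.4758, -0.3553], [0.4662, -0.4808], [0.4459, -0.4788], [0.4598, -0.4169]]Traceback (most recent call last):
  File "m1.py", line 12, in <module>
    c=big(mask(I[n],lo,hi,bx[n]))[0];q=quad(c);M=cv2.moments(c)
      ~~~~~~~~~~~~~~~~~~~~~~~~~~~^^^
IndexError: list index out of range
```

```bash
python3 - <<'E'
import re
s=open('m1.py').read()
s=s.replace('"mod":((0,0,150),(40,90,255)','"mod":((0,0,110),(60,120,255)').replace('(0,0,0),(180,255,50)','(0,0,0),(180,255,75)')
s=s.replace('I={n','import sys\nI={n').replace('c=big(mask(I[n],lo,hi,bx[n]))[0]','m=cv2.morphologyEx(mask(I[n],lo,hi,bx[n]),cv2.MORPH_CLOSE,np.ones((5,5)));cs=big(m)\n        if not cs: print("none",k,n);r[n]=r.get("top",(np.array([[0,0]]),np.array([0.,0])));continue\n        c=cs[0]')
open('m1.py','w').write(s)
import cv2
t=cv2.cvtColor(cv2.imread('pics/top0.png'),cv2.COLOR_BGR2HSV)
for p in [(272,186),(256,190),(245,185),(233,200),(300,200),(215,200),(488,237),(474,237),(258,239)]:print(p,t[p[1],p[0]])
E
python3 m1.py | sed -n '5,$p'
```

```text
(272, 186) [ 51   9 194]
(256, 190) [ 50  12 190]
(245, 185) [13 54 76]
(233, 200) [170  10 152]
(300, 200) [15 42 61]
(215, 200) [13 75 61]
(488, 237) [168   8 154]
(474, 237) [174   9 146]
(258, 239) [ 13  15 117]
    scene [[0.5051, 0.0758], [0.6964, 0.0715], [0.6951, -0.1214], [0.501, -0.1165], [0.6023, -0.0259]]
mod top 1423.5 [[291, 183], [291, 218], [252, 218], [252, 184]] [271.5 201. ]
mod scene 666.0 [[381, 224], [398, 241], [373, 255], [358, 237]] [377.7 239.4]
   tri centre [0.561  0.2568 0.0604] [0.0014 0.0014]
    top [[0.6029, 0.2075], [0.5175, 0.2092], [0.5198, 0.3038], [0.6028, 0.3026], [0.5601, 0.2556]]
    scene [[0.5182, 0.3045], [0.6015, 0.3073], [0.6014, 0.2092], [0.5204, 0.2116], [0.5619, 0.2577]]
handle top 541.5 [[579, 231], [575, 240], [526, 240], [526, 230]] [552.6 235. ]
handle scene 402.5 [[181, 304], [184, 312], [141, 331], [139, 325]] [161.5 318.2]
   tri centre [ 0.4616 -0.4187  0.0758] [0.0022 0.0022]
    top [[0.4691, -0.4883], [0.4475, -0.4774], [0.4503, -0.357], [0.4745, -0.358], [0.4609, -0.4226]]
    scene [[0.4475, -0.3521], [0.4758, -0.3553], [0
[... 608 characters left out ...]
7, 295]] [211.3 307.6]
   tri centre [ 0.4639 -0.2785  0.0048] [0.0008 0.0008]
    top [[0.4899, -0.3153], [0.432, -0.3131], [0.4337, -0.2422], [0.4941, -0.2444], [0.4636, -0.2791]]
    scene [[0.4894, -0.2417], [0.4935, -0.309], [0.452, -0.3252], [0.4349, -0.2445], [0.4645, -0.2779]]
stop top 1008.0 [[241, 170], [241, 239], [225, 239], [225, 170]] [233.6 206.3]
stop scene 279.5 [[380, 224], [398, 240], [386, 249], [380, 249]] [386.6 238.2]
   tri centre [ 0.5456  0.3415 -0.0062] [0.0204 0.0204]
    top [[0.6372, 0.3284], [0.4692, 0.3308], [0.4701, 0.3696], [0.6383, 0.3675], [0.5491, 0.3476]]
    scene [[0.5188, 0.2994], [0.6005, 0.3074], [0.6073, 0.2544], [0.5972, 0.2389], [0.5755, 0.2816]]
```

Request:
drive_tool:
  jaw: [-1,-1,-1,-1,-1,-1,-1,-1]
  xyz:
    - [0.9,0.5,0]
    - [0.9,0.5,0]
    - [0.9,0.5,0]
    - [0.9,0.4,0]
    - [0.9,0.3,0]
    - [0.9,0.3,0]
    - [0.6,0,0]
    - [0.2,0,0]
  rotation:
    - [0,0,0]
    - [0,0,0]
    - [0,0,0]
    - [0,0,0]
    - [0,0,0]
    - [0,0,0]
    - [0,0,0]
    - [0,0,0]

```text
clock: 0.77
eef_pos: [0.4162, -0.4492, 0.3033]
orientation: [-3.107, -0.462, -0.002]
force: [-1.0, 1.0, 0.3]
width: 0.0853
grasp_force: 0.0
```

Request:
drive_tool:
  jaw: [-1,-1,-1,-1,-1,-1,-1,-1]
  xyz:
    - [0.2,0.2,0]
    - [0.2,0.2,0]
    - [0.2,0.2,0]
    - [0.2,0.2,0]
    - [0.2,0.2,0]
    - [0.1,0.3,0]
    - [0,0,0]
    - [0,0,0]
  rotation:
    - [0,1,0]
    - [0,1,0]
    - [0,1,0]
    - [0,1,0]
    - [1,0,0]
    - [1,0,0]
    - [1,0,0]
    - [1,0,0]

```text
clock: 1.43
eef_pos: [0.4568, -0.3986, 0.3038]
orientation: [-2.674, -0.479, 0.404]
force: [1.0, -0.7, -0.5]
width: 0.0856
grasp_force: 0.0
```

```bash
cat > log.py <<'E'
from cell import ctrl
import json
s=ctrl.state();open('log.txt','a').write(json.dumps([list(map(float,s[k])) for k in('joint_pos','eef_pos','orientation')])+"\n")
E
python3 log.py
```

```text
(no output)
```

Request:
drive_tool:
  jaw: [-1,-1,-1,-1,-1,-1,-1,-1]
  xyz:
    - [0,0,-0.3]
    - [0,0,-0.3]
    - [0,0,-0.3]
    - [0,0,-0.3]
    - [0,0,0]
    - [0,0,0]
    - [0,0,0]
    - [0,0,0]
  rotation:
    - [-1,-1,0]
    - [-1,-1,0]
    - [-1,-1,0]
    - [-1,-1,0]
    - [-1,1,0]
    - [-1,1,0]
    - [-1,1,0]
    - [0,0,0]

```text
clock: 2.1
eef_pos: [0.4571, -0.3969, 0.2542]
orientation: [2.837, 0.508, -0.461]
force: [0.6, 1.0, -0.6]
width: 0.0857
grasp_force: 0.0
```

```bash
python3 log.py
cat > kin.py <<'E'
import numpy as np,json
from scipy.spatial.transform import Rotation as Ro
from scipy.optimize import least_squares
def Rq(q):
    return Ro.from_euler('Z',q[0])*Ro.from_euler('Y',q[1]+q[2])*Ro.from_euler('Z',q[3])*Ro.from_euler('Y',q[4])*Ro.from_euler('Z',q[5]+np.pi/2)
def fk(q,P):
    a1,d1,L2,a3,L3,d6=P
    A=Ro.from_euler('Z',q[0])
    p=A.apply([a1,0,d1])+(A*Ro.from_euler('Y',q[1])).apply([0,0,L2])+(A*Ro.from_euler('Y',q[1]+q[2])).apply([a3,0,L3])
    R=Rq(q);return p+R.apply([0,0,d6]),R
def load():
    return [[np.array(v) for v in json.loads(l)] for l in open('log.txt')]+[[np.array(v) for v in ([-1.43049308,.207412586,1.5430123,-3.95e-5,1.39348918,-.150465332],[.16475809,-.55024831,.30270211],[-3.10615113,-.454805492,0])]]
def fit():
    D=load()
    f=lambda P:np.concatenate([(fk(q,P)[0]-p) for q,p,o in D]+[(P-np.array([0,.35,.4,0,.4,.2]))*1e-5])
    r=least_squares(f,[0,.35,.4,0,.4,.2])
    return r.x,[np.linalg.norm(fk(q,r.x)[0]-p) for q,p,o in D],[(Rq(q)*Ro.from_rotvec(o).inv()).magnitude() for q,p,o in D]
if __name__=="__main__":
    for x in fit():print(np.round(x,4))
E
python3 kin.py; cat log.txt|cut -c1-150
```

```text
[ 0.1547 -0.0386  0.1392 -0.2623  0.3427 -0.0069]
[0.0762 0.0081 0.0862]
[0. 0. 0.]
[[-0.8438924648586521, 0.5349616084876759, 1.1610966481055665, -0.042895627098068864, 1.9355848704549206, 0.366884682298544], [0.4567628553107207, -0.
[[-0.7060014750675974, 0.3554015353830135, 1.4980342151101356, -0.3976332395681792, 1.3361456153512044, 0.6136864095908101], [0.45708659042714284, -0.
```

```bash
python3 - <<'E'
import numpy as np
from kin import *
lim=np.array([[-1.11,4.25],[.08,2.63],[-2.82,2.82]])
def wr(R,j1,s):
    M=(Ro.from_euler('Y',-s)*Ro.from_euler('Z',-j1)*R).as_euler('ZYZ')
    M[2]-=np.pi/2
    out=[]
    M[0]=(M[0]+1.11)%(2*np.pi)-1.11; M[2]=(M[2]+np.pi)%(2*np.pi)-np.pi
    return M
# tool in spatula frame: A: tool x=spat y, tool z=-spat z ; B: tool x=-spat y ; extra 45deg grips g about spat y
for psi in range(-180,180,45):
  for g in(-45,0,45):
   for nm,sg in(('A',1),('B',-1)):
    G=Ro.from_euler('Y',g,degrees=True)*Ro.from_matrix(np.array([[0,sg,0],[sg,0,0],[0,0,-1]],float))
    for sgn in(1,-1):
     best=0
     for s in(1.8,2.1):
      for j1 in(-.3,.2):
       k=0;prev=None
       for rho in range(0,181,5):
        q=wr(Ro.from_euler('Z',psi,degrees=True)*Ro.from_euler('Y',sgn*rho,degrees=True)*G,j1,s)
        ok=((q>lim[:,0]+.03)&(q<lim[:,1]-.03)).all() and (prev is None or np.abs(q-prev).max()<.35)
        if not ok:break
        prev=q;k=rho
       best=max(best,k)
     if best>=105:print(psi,g,nm,sgn,best)
E
python3 - <<'E'
import sys;sys.path.insert(0,'.')
from kin import *
from cell import ctrl
R=Ro.from_rotvec(ctrl.state()['orientation'])
for a in(1.55,-1.592):
    T=Ro.from_euler('Z',a)*Ro.from_euler('X',np.pi);print(np.degrees((T*R.inv()).as_rotvec())/5)
E
```

```text
-180 -45 B 1 175
-180 0 B 1 130
-180 45 A 1 180
-180 45 B -1 135
-135 -45 A 1 180
-135 -45 B 1 180
-135 0 A 1 180
-135 0 B 1 180
-135 45 A 1 180
-135 45 A -1 140
-135 45 B 1 180
-135 45 B -1 140
-90 -45 A 1 180
-90 -45 B 1 180
-90 0 A 1 180
-90 0 B 1 180
-90 45 A 1 180
-90 45 A -1 105
-90 45 B 1 180
-90 45 B -1 105
-45 -45 A 1 180
-45 -45 B 1 180
-45 0 A 1 180
-45 0 B 1 180
-45 45 A 1 180
-45 45 A -1 110
-45 45 B 1 180
-45 45 B -1 110
0 -45 A 1 135
0 -45 B -1 180
0 0 A -1 130
0 45 A -1 175
45 -45 A 1 140
45 -45 A -1 180
45 -45 B 1 140
45 -45 B -1 180
45 0 A -1 180
45 0 B -1 180
45 45 A -1 180
45 45 B -1 180
90 -45 A 1 105
90 -45 A -1 180
90 -45 B 1 105
90 -45 B -1 180
90 0 A -1 180
90 0 B -1 180
90 45 A -1 180
90 45 B -1 180
135 -45 A 1 110
135 -45 A -1 180
135 -45 B 1 110
135 -45 B -1 180
135 0 A -1 180
135 0 B -1 180
135 45 A -1 180
135 45 B -1 180
[ 4.63427648 -0.83906352 13.52371897]
[ -0.92983351  -5.12965319 -21.98127427]
```

Request:
drive_tool:
  jaw: [-1,-1,-1,-1,-1,-1,-1,-1]
  xyz:
    - [0.1,-0.04,0]
    - [0,0,0]
    - [0,0,0]
    - [0,0,0]
    - [0,0,0]
    - [0,0,0]
    - [0,0,0]
    - [0,0,0]
  rotation:
    - [0.33,-0.06,0.966]
    - [0.33,-0.06,0.966]
    - [0.33,-0.06,0.966]
    - [0.33,-0.06,0.966]
    - [0.33,-0.06,0.966]
    - [0.33,-0.06,0.966]
    - [0.33,-0.06,0.966]
    - [0.33,-0.06,0.966]

```text
clock: 2.77
eef_pos: [0.46, -0.4012, 0.2558]
orientation: [2.633, 1.51, -0.206]
force: [0.1, 1.0, -0.5]
width: 0.0852
grasp_force: 0.0
```

```bash
python3 log.py
```

Request:
drive_tool:
  jaw: [-1,-1,-1,-1,-1,-1,-1,-1]
  xyz:
    - [0,0,0]
    - [0,0,0]
    - [0,0,0]
    - [0,0,0]
    - [0,0,0]
    - [0,0,0]
    - [0,0,0]
    - [0,0,0]
  rotation:
    - [0.33,-0.06,0.966]
    - [0.33,-0.06,0.966]
    - [0.33,-0.06,0.966]
    - [0.33,-0.06,0.966]
    - [0.33,-0.06,0.966]
    - [0.33,-0.06,0.966]
    - [0,0,0]
    - [0,0,0]

```text
clock: 3.43
eef_pos: [0.46, -0.4015, 0.2558]
orientation: [2.253, 2.189, 0.006]
force: [-0.6, 0.4, 0.9]
width: 0.0857
grasp_force: 0.0
```

```bash
python3 log.py
cat > kin2.py <<'E'
from kin import *
def fk(q,P):
    b1,a1,d1,L2,a3,L3,c4,d6=P
    A=Ro.from_euler('Z',q[0]);B=A*Ro.from_euler('Y',q[1]+q[2]);C=B*Ro.from_euler('Z',q[3])
    R=Rq(q)
    return A.apply([a1,b1,d1])+(A*Ro.from_euler('Y',q[1])).apply([0,0,L2])+B.apply([a3,0,L3])+C.apply([0,c4,0])+R.apply([0,0,d6]),R
P0=np.array([.08,0,.3,.4,0,.35,0,.2])
def fit():
    D=load()
    f=lambda P:np.concatenate([(fk(q,P)[0]-p) for q,p,o in D]+[(P-P0)*1e-4])
    r=least_squares(f,P0)
    return r.x,[np.linalg.norm(fk(q,r.x)[0]-p) for q,p,o in D]
if __name__=="__main__":
    for x in fit():print(np.round(x,4))
    from cell import ctrl
    s=ctrl.state();R=Ro.from_rotvec(s['orientation'])
    T=Ro.from_euler('Z',1.55)*Ro.from_euler('X',np.pi);print(np.degrees((T*R.inv()).as_rotvec())/5,s['joint_pos'],s['eef_pos'])
E
python3 kin2.py
python3 - <<'E'
import sys
from h import *
cv2.imwrite('pics/w1.png',ctrl.camera('wrist'))
E
```

```text
[0.0862 0.     0.2827 0.455  0.0941 0.4996 0.     0.2434]
[0. 0. 0. 0. 0.]
[-0.02917202  0.03164669  0.0952332 ] [-0.86071346  0.32154039  1.50008726  0.00387544  1.32008133 -0.83256816] [ 0.46004861 -0.40151257  0.25582218]
```

View pics/w1.png

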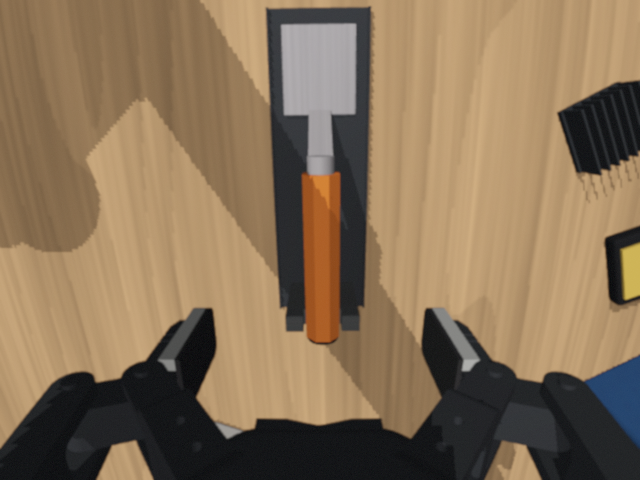

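The wrist picture shows the blade at (282–357, 24–117) px and the handle from (321,173) to (323,343), centred between the fingers. I'll refine the grip point from it.

Run:
```python
from h import *
im=cv2.imread('pics/w1.png')
m=mask(im,(4,160,60),(16,255,255),(280,160,370,360));c=big(m)[0];q=quad(c);print(q.tolist())
print("handle z.075",np.round(plane('wrist',q,.075),4)[:,:2].tolist())
b=mask(im,(0,0,110),(180,60,255),(270,10,370,112));q=quad(big(b)[0]);print(q.tolist());print("blade",np.round(plane('wrist',q,.005),4)[:,:2].tolist())
print(np.round(plane('wrist',[(268,10),(371,8),(365,305),(280,306)],.003),4)[:,:2].tolist())
o=big(mask(im,(4,160,60),(16,255,255),(280,160,370,360)))[0].reshape(-1,2)
for y in(180,330):
    xs=o[abs(o[:,1]-y)<2][:,0];print(y,plane('wrist',[((xs.min()+xs.max())/2,y)],.075))
```

```text
[[338, 172], [338, 335], [315, 342], [302, 174]]
handle z.075 [[0.4749, -0.3514], [0.4734, -0.4809], [0.4547, -0.4869], [0.4499, -0.3521]]
[[354, 23], [355, 111], [284, 111], [281, 25]]
blade [[0.4932, -0.2399], [0.4937, -0.3084], [0.4334, -0.3067], [0.4343, -0.2398]]
[[0.4242, -0.2276], [0.5072, -0.2284], [0.5042, -0.4924], [0.4189, -0.4911]]
180 [[ 0.46263035 -0.35665539  0.075     ]]
330 [[ 0.46109183 -0.47591286  0.075     ]]
```

Request:
drive_tool:
  jaw: [-1,-1,-1,-1,-1,-1,-1,-1]
  xyz:
    - [0.05,0.15,-0.5]
    - [0,0,-0.7]
    - [0,0,-0.7]
    - [0,0,-0.6]
    - [0,0,-0.5]
    - [0,0,-0.2]
    - [0,0,0]
    - [0,0,0]
  rotation:
    - [-0.03,0.03,0.2]
    - [0,0,0]
    - [0,0,0]
    - [0,0,0]
    - [0,0,0]
    - [0,0,0]
    - [0,0,0]
    - [0,0,0]

```text
clock: 4.15
eef_pos: [0.463, -0.3946, 0.1282]
orientation: [2.23, 2.212, -0.001]
force: [-0.1, 0.2, -0.5]
width: 0.0855
grasp_force: 0.0
```

Request:
drive_tool:
  jaw: [0.2,0.6,0.8,1,1,1,1,1]
  xyz:
    - [0,0,0]
    - [0,0,0]
    - [0,0,0]
    - [0,0,0]
    - [0,0,0]
    - [0,0,0]
    - [0,0,0]
    - [0,0,0]
  rotation:
    - [0,0,0]
    - [0,0,0]
    - [0,0,0]
    - [0,0,0]
    - [0,0,0]
    - [0,0,0]
    - [0,0,0]
    - [0,0,0]
  squeeze: 100

```text
clock: 4.82
eef_pos: [0.4632, -0.395, 0.1291]
orientation: [2.229, 2.212, -0.002]
force: [-0.8, 0.7, 6.1]
width: 0.024
grasp_force: 99.0
```

```bash
python3 log.py; python3 -c "
from cell import ctrl
s=ctrl.state();print(s['eef_pos'],s['orientation'],s['force'],s['moment'],s['width'],s['grasp_force'])"
```

```text
[ 0.46324284 -0.39502224  0.12908027] [ 2.22889353e+00  2.21182261e+00 -1.91892291e-03] [-0.77934215  0.70195675  6.09281754] [0.04871674 0.11280555 0.02096334] 0.023982783292701714 98.95743263885379
```

Request:
drive_tool:
  jaw: [1,1,1,1,1,1,1,1]
  xyz:
    - [0,0,0.2]
    - [0,0,0.4]
    - [0,0,0.5]
    - [0,0,0.5]
    - [0,0,0.4]
    - [0.2,0.4,0.2]
    - [0.2,0.8,0.2]
    - [0.2,0.9,0.2]
  rotation:
    - [0,0,0]
    - [0,0,0]
    - [0,0,0]
    - [0,0,0]
    - [0,0,0]
    - [0,0,0]
    - [0,0,0]
    - [0,0,0]

```text
clock: 5.48
eef_pos: [0.4866, -0.3108, 0.2321]
orientation: [2.233, 2.209, -0.002]
force: [0.8, 0.9, -1.9]
width: 0.0244
grasp_force: 98.3
```

Request:
drive_tool:
  jaw: [1,1,1,1,1,1,1,1]
  xyz:
    - [0.2,0.9,0]
    - [0.2,0.9,0]
    - [0.2,0.9,0]
    - [0.2,0.9,0]
    - [0.2,0.9,0]
    - [0.2,0.9,0]
    - [0.2,0.9,0]
    - [0.2,0.9,0]
  rotation:
    - [-0.5,0,0]
    - [-0.5,0,0]
    - [-0.5,0,0]
    - [-0.5,0,0]
    - [-0.5,0,0]
    - [-0.5,0,0]
    - [-0.5,0,0]
    - [-0.5,0,0]

```text
clock: 6.15
eef_pos: [0.5503, -0.0205, 0.2316]
orientation: [2.038, 2.022, -0.36]
force: [1.3, 0.4, -2.7]
width: 0.0239
grasp_force: 98.3
```

Request:
drive_tool:
  jaw: [1,1,1,1,1,1,1,1]
  xyz:
    - [0.1,0.8,0.1]
    - [0.1,0.7,0]
    - [0,0.5,0]
    - [0,0.35,0]
    - [0,0.15,0]
    - [0,0,0]
    - [0,0,0]
    - [0,0,0]
  rotation:
    - [0,0,0]
    - [0,0,0]
    - [0,0,0]
    - [0,0,0]
    - [0,0,0]
    - [0,0,0]
    - [0,0,0]
    - [0,0,0]

```text
clock: 6.82
eef_pos: [0.5587, 0.0762, 0.2358]
orientation: [2.041, 2.022, -0.36]
force: [0.4, 0.3, -1.6]
width: 0.0241
grasp_force: 98.4
```

```bash
python3 log.py; python3 kin2.py
python3 - <<'E'
from h import *
s=ctrl.state();print(s['eef_pos'],s['orientation'],s['force'],s['moment'])
cv2.imwrite('pics/w2.png',ctrl.camera('wrist'));i=ctrl.camera_info('wrist');print(np.round(i['world_from_camera'],3).tolist())
E
```

```text
[0.0862 0.     0.2827 0.455  0.0941 0.4996 0.     0.2434]
[0. 0. 0. 0. 0. 0. 0.]
[ 4.01260755 -0.04563193 -0.12993517] [ 0.12950145  0.29935788  1.60634849 -0.36030254  1.30250893  0.24699589] [0.55867681 0.0762432  0.23575421]
[0.55867681 0.0762432  0.23575421] [ 2.0405718   2.02160126 -0.35966278] [ 0.44741139  0.29475727 -1.63874708] [ 0.2597368  -0.01078646 -0.01709746]
[[1.0, -0.007, -0.006, 0.559], [-0.009, -0.79, -0.613, 0.175], [0.0, 0.613, -0.79, 0.276], [0.0, 0.0, 0.0, 1.0]]
```

View pics/w2.png

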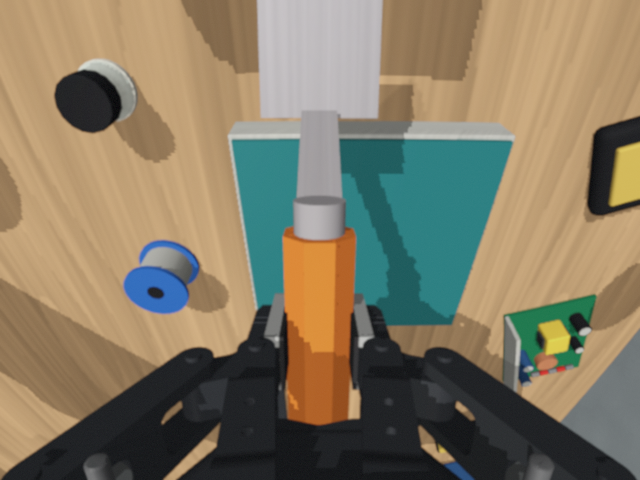

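The wrist view now looks back over the pad. The blade root is at (320,115) and the handle is held centrally at (320,300); the module is out of view. I'll move closer and lower the blade, feeling for the glass.

Request:
drive_tool:
  jaw: [1,1,1,1,1,1,1,1]
  xyz:
    - [0,0.2,0]
    - [0,0.2,0]
    - [0,0.1,0]
    - [0,0,-0.05]
    - [0,0,-0.05]
    - [0,0,-0.03]
    - [0,0,0]
    - [0,0,0]
  rotation:
    - [0,0,0]
    - [0,0,0]
    - [0,0,0]
    - [0,0,0]
    - [0,0,0]
    - [0,0,0]
    - [0,0,0]
    - [0,0,0]

```text
clock: 7.53
eef_pos: [0.5587, 0.0974, 0.2304]
orientation: [2.039, 2.023, -0.359]
force: [-0.2, 0.1, -1.5]
width: 0.024
grasp_force: 98.4
```

```bash
cat > st.py <<'E'
from h import *
np.set_printoptions(precision=4,suppress=True)
s=ctrl.state();print(s['clock'],s['eef_pos'],s['orientation'],s['force'],s['moment'],s['grasp_force'])
E
python3 st.py
python3 - <<'E'
from h import *
im=ctrl.camera('scene')
cv2.imwrite('pics/s1.png',cv2.resize(im[190:320,290:450],None,fx=4.5,fy=4.5,interpolation=cv2.INTER_CUBIC))
E
```

```text
7.5333 [0.5587 0.0974 0.2304] [ 2.0392  2.0232 -0.359 ] [-0.1973  0.1214 -1.5224] [ 0.214   0.0576 -0.0181] 98.37070992216468
```

View pics/s1.png

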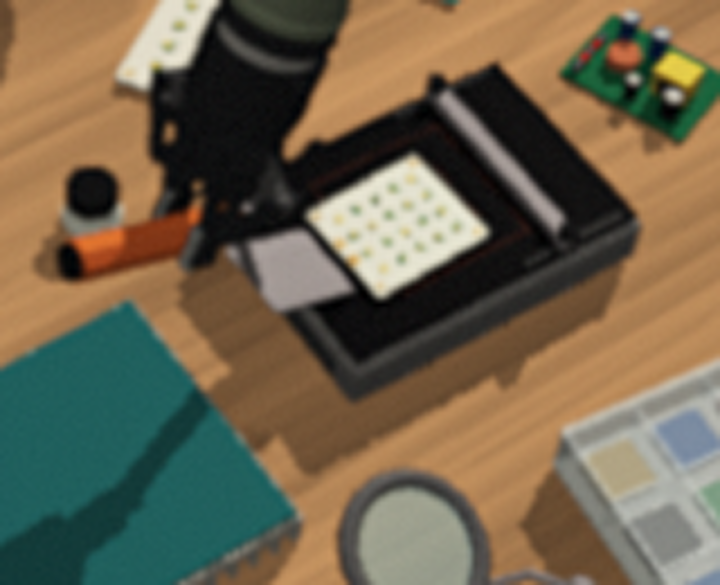

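The crop shows the blade tip's edge, (298,232) to (352,292), about 10 mm short of the module's near edge, (308,212) to (382,298), and parallel to it. The stop bar is at (500,160). Now I'll feel for the glass.

Request:
drive_tool:
  jaw: [1,1,1,1,1,1,1,1]
  xyz:
    - [0,0,-0.03]
    - [0,0,-0.03]
    - [0,0,-0.02]
    - [0,0,0]
    - [0,0,0]
    - [0,0,0]
    - [0,0,0]
    - [0,0,0]
  rotation:
    - [0,0,0]
    - [0,0,0]
    - [0,0,0]
    - [0,0,0]
    - [0,0,0]
    - [0,0,0]
    - [0,0,0]
    - [0,0,0]

```text
clock: 8.25
eef_pos: [0.5589, 0.0976, 0.2276]
orientation: [2.039, 2.023, -0.358]
force: [-0.0, -0.7, -1.4]
width: 0.0237
grasp_force: 98.4
```

```bash
python3 st.py
```

```text
8.25 [0.5589 0.0976 0.2276] [ 2.039   2.0231 -0.358 ] [-0.0299 -0.7345 -1.393 ] [ 0.2445 -0.0267  0.0043] 98.36920101195574
```

Request:
drive_tool:
  jaw: [1,1,1,1,1,1,1,1]
  xyz:
    - [0,0,-0.01]
    - [0,0,-0.01]
    - [0,0,0]
    - [0,0,0]
    - [0,0,0]
    - [0,0,0]
    - [0,0,0]
    - [0,0,0]
  rotation:
    - [0,0,0]
    - [0,0,0]
    - [0,0,0]
    - [0,0,0]
    - [0,0,0]
    - [0,0,0]
    - [0,0,0]
    - [0,0,0]

```text
clock: 8.92
eef_pos: [0.5589, 0.0975, 0.2267]
orientation: [2.039, 2.023, -0.358]
force: [-0.3, 0.1, -1.9]
width: 0.0239
grasp_force: 98.4
```

```bash
python3 st.py
```

```text
8.9167 [0.5589 0.0975 0.2267] [ 2.0391  2.0231 -0.3582] [-0.3073  0.077  -1.9432] [ 0.2528 -0.0938  0.0161] 98.3700156211853
```

Request:
drive_tool:
  jaw: [1,1,1,1,1,1,1,1]
  xyz:
    - [0,0,-0.01]
    - [0,0,-0.01]
    - [0,0,0]
    - [0,0,0]
    - [0,0,0]
    - [0,0,0]
    - [0,0,0]
    - [0,0,0]
  rotation:
    - [0,0,0]
    - [0,0,0]
    - [0,0,0]
    - [0,0,0]
    - [0,0,0]
    - [0,0,0]
    - [0,0,0]
    - [0,0,0]

```text
clock: 9.58
eef_pos: [0.5588, 0.0975, 0.2259]
orientation: [2.039, 2.023, -0.358]
force: [-0.0, -0.2, -1.0]
width: 0.0237
grasp_force: 98.4
```

```bash
python3 st.py
```

```text
9.5833 [0.5588 0.0975 0.2259] [ 2.0391  2.0232 -0.3583] [-0.0225 -0.1592 -1.006 ] [ 0.2682 -0.0416  0.0172] 98.37060872465372
```

Request:
drive_tool:
  jaw: [1,1,1,1,1,1,1,1]
  xyz:
    - [0,0,-0.01]
    - [0,0,-0.01]
    - [0,0,0]
    - [0,0,0]
    - [0,0,0]
    - [0,0,0]
    - [0,0,0]
    - [0,0,0]
  rotation:
    - [0,0,0]
    - [0,0,0]
    - [0,0,0]
    - [0,0,0]
    - [0,0,0]
    - [0,0,0]
    - [0,0,0]
    - [0,0,0]

```text
clock: 10.25
eef_pos: [0.559, 0.0973, 0.2253]
orientation: [2.039, 2.023, -0.358]
force: [-0.3, -2.9, 0.1]
width: 0.024
grasp_force: 98.6
```

```bash
python3 st.py
```

```text
10.25 [0.559  0.0973 0.2253] [ 2.0389  2.0226 -0.3583] [-0.2587 -2.8798  0.1363] [-0.1294  0.0619 -0.0091] 98.55955285951495
```

Request:
drive_tool:
  jaw: [1,1,1,1,1,1,1,1]
  xyz:
    - [0,0,-0.01]
    - [0,0,-0.005]
    - [0,0,0]
    - [0,0,0]
    - [0,0,0]
    - [0,0,0]
    - [0,0,0]
    - [0,0,0]
  rotation:
    - [0,0,0]
    - [0,0,0]
    - [0,0,0]
    - [0,0,0]
    - [0,0,0]
    - [0,0,0]
    - [0,0,0]
    - [0,0,0]

```text
clock: 10.92
eef_pos: [0.559, 0.0973, 0.2248]
orientation: [2.039, 2.022, -0.358]
force: [0.4, -4.4, 2.6]
width: 0.0242
grasp_force: 98.8
```

```bash
python3 st.py
```

```text
10.9167 [0.559  0.0973 0.2248] [ 2.0387  2.0224 -0.3582] [ 0.3993 -4.382   2.6458] [-0.4345  0.0483  0.013 ] 98.77450721338391
```

Request:
drive_tool:
  jaw: [1,1,1,1,1,1,1,1]
  xyz:
    - [0,0,0.02]
    - [0,0.07,0.005]
    - [0,0.07,0]
    - [0,0.07,0]
    - [0,0.07,0]
    - [0,0.07,0]
    - [0,0.07,0]
    - [0,0.07,0]
  rotation:
    - [0,0,0]
    - [0,0,0]
    - [0,0,0]
    - [0,0,0]
    - [0,0,0]
    - [0,0,0]
    - [0,0,0]
    - [0,0,0]

```text
clock: 11.58
eef_pos: [0.5589, 0.1172, 0.2256]
orientation: [2.039, 2.023, -0.359]
force: [-0.3, -3.7, 1.1]
width: 0.0237
grasp_force: 98.7
```

```bash
python3 st.py
```

```text
11.5833 [0.5589 0.1172 0.2256] [ 2.0387  2.0227 -0.3589] [-0.3313 -3.7274  1.0571] [-0.437   0.0551 -0.0011] 98.69671393185854
```

Request:
drive_tool:
  jaw: [1,1,1,1,1,1,1,1]
  xyz:
    - [0,0.07,0]
    - [0,0.07,0]
    - [0,0.07,0]
    - [0,0.07,0]
    - [0,0.07,0]
    - [0,0.07,0]
    - [0,0.07,0]
    - [0,0.05,0]
  rotation:
    - [0,0,0]
    - [0,0,0]
    - [0,0,0]
    - [0,0,0]
    - [0,0,0]
    - [0,0,0]
    - [0,0,0]
    - [0,0,0]

```text
clock: 12.25
eef_pos: [0.5588, 0.1391, 0.2255]
orientation: [2.039, 2.023, -0.358]
force: [-0.1, -3.3, 2.4]
width: 0.0239
grasp_force: 98.7
```

```bash
python3 st.py
cat > mod.py <<'E'
from h import *
import sys
z=float(sys.argv[1]) if len(sys.argv)>1 else .061
for n,bx in(("scene",(340,190,440,280)),("top",(215,170,310,240))):
    im=ctrl.camera(n)
    m=cv2.morphologyEx(mask(im,(15,8,110),(70,120,255),bx),cv2.MORPH_CLOSE,np.ones((3,3)));cs=big(m)
    if cs and cv2.contourArea(cs[0])>60:
        q=quad(cs[0]);print(n,cv2.contourArea(cs[0]),q.tolist(),np.round(plane(n,q,z),4)[:,:2].tolist())
E
python3 mod.py
```

```text
12.25 [0.5588 0.1391 0.2255] [ 2.039   2.0232 -0.3582] [-0.1476 -3.3161  2.3612] [-0.4864  0.0479  0.0477] 98.65936903283
scene 661.5 [[390, 221], [405, 238], [380, 251], [365, 233]] [[0.5242, 0.3366], [0.6044, 0.3333], [0.6011, 0.2364], [0.5196, 0.2395]]
top 2016.0 [[287, 170], [305, 239], [215, 239], [231, 176]] [[0.635, 0.2167], [0.4658, 0.1763], [0.4709, 0.3947], [0.6238, 0.3537]]
```

Request:
drive_tool:
  jaw: [1,1,1,1,1,1,1,1]
  xyz:
    - [0,0.03,0.01]
    - [0,0.05,0]
    - [0,0.05,0]
    - [0,0.05,0]
    - [0,0.05,0]
    - [0,0.05,0]
    - [0,0.05,0]
    - [0,0.05,0]
  rotation:
    - [0,0,0]
    - [0,0,0]
    - [0,0,0]
    - [0,0,0]
    - [0,0,0]
    - [0,0,0]
    - [0,0,0]
    - [0,0,0]

```text
clock: 13.02
eef_pos: [0.5588, 0.154, 0.2259]
orientation: [2.039, 2.023, -0.359]
force: [-0.7, -4.1, 0.8]
width: 0.0237
grasp_force: 98.6
```

```bash
python3 st.py; python3 mod.py|head -1
python3 - <<'E'
from h import *
im=ctrl.camera('scene')
cv2.imwrite('pics/s2.png',cv2.resize(im[190:290,330:450],None,fx=6,fy=6,interpolation=cv2.INTER_CUBIC))
E
```

```text
13.0167 [0.5588 0.154  0.2259] [ 2.0388  2.023  -0.359 ] [-0.6731 -4.1232  0.8389] [-0.5165  0.0411  0.0356] 98.58524864539504
scene 654.0 [[393, 219], [408, 236], [383, 249], [369, 231]] [[0.5229, 0.3501], [0.6034, 0.3464], [0.6002, 0.2488], [0.5201, 0.2549]]
```

View pics/s2.png

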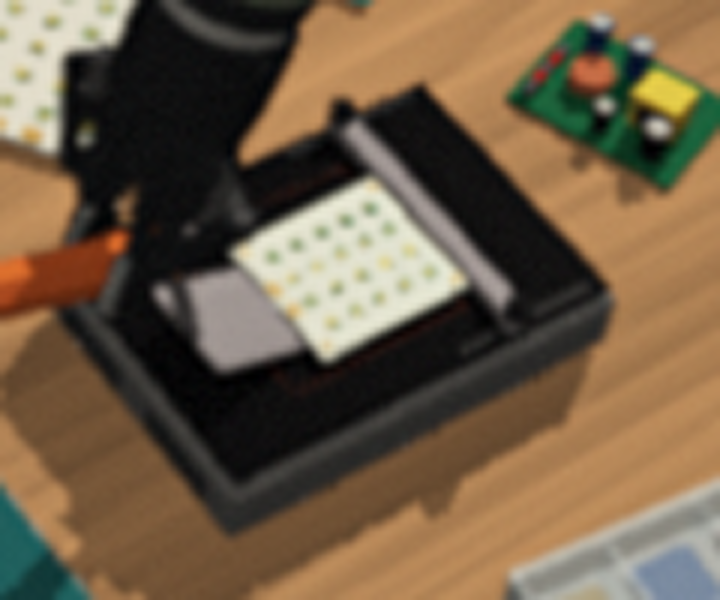

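The crop shows the blade's tip tucked under the module's near edge, (232,250) to (325,362). The module's far edge, (375,180) to (468,285), is still a few mm short of the stop bar. I'll keep pushing gently.

Request:
drive_tool:
  jaw: [1,1,1,1,1,1,1,1]
  xyz:
    - [0,0.03,0]
    - [0,0.03,0]
    - [0,0.03,0]
    - [0,0.03,0]
    - [0,0.03,0]
    - [0,0.03,0]
    - [0,0.03,0]
    - [0,0.03,0]
  rotation:
    - [0,0,0]
    - [0,0,0]
    - [0,0,0]
    - [0,0,0]
    - [0,0,0]
    - [0,0,0]
    - [0,0,0]
    - [0,0,0]

```text
clock: 13.83
eef_pos: [0.5588, 0.1637, 0.2258]
orientation: [2.039, 2.023, -0.358]
force: [0.6, -3.3, 0.4]
width: 0.0236
grasp_force: 98.6
```

```bash
python3 st.py; python3 mod.py|head -1;python3 -c "
from h import *
print(plane('scene',[(386.7,211.7),(413.3,241)],.065))"
```

```text
13.8333 [0.5588 0.1637 0.2258] [ 2.0391  2.0232 -0.3582] [ 0.5678 -3.3357  0.4443] [-0.4481 -0.0621  0.0399] 98.57156401500106
scene 624.5 [[392, 219], [408, 236], [383, 248], [370, 230]] [[0.5212, 0.3473], [0.6034, 0.3464], [0.5972, 0.2511], [0.5186, 0.26]]
[[0.48975696 0.34961604 0.065     ]
 [0.62980781 0.34521974 0.065     ]]
```

Request:
drive_tool:
  jaw: [1,1,1,1,1,1,1,1]
  xyz:
    - [0,0.03,0]
    - [0,0.03,0]
    - [0,0.03,0]
    - [0,0.03,0]
    - [0,0.03,0]
    - [0,0.03,0]
    - [0,0.03,0]
    - [0,0.03,0]
  rotation:
    - [0,0,0]
    - [0,0,0]
    - [0,0,0]
    - [0,0,0]
    - [0,0,0]
    - [0,0,0]
    - [0,0,0]
    - [0,0,0]

```text
clock: 14.6
eef_pos: [0.5589, 0.1732, 0.2259]
orientation: [2.039, 2.023, -0.358]
force: [0.8, -3.3, -0.2]
width: 0.024
grasp_force: 98.5
```

```bash
python3 st.py; python3 mod.py|head -1
```

```text
14.6 [0.5589 0.1732 0.2259] [ 2.039   2.0231 -0.3582] [ 0.7575 -3.325  -0.2313] [-0.3831  0.0079  0.0046] 98.54226127266884
scene 601.0 [[393, 220], [407, 237], [383, 247], [370, 231]] [[0.5262, 0.3474], [0.6047, 0.3412], [0.5941, 0.2535], [0.5218, 0.2576]]
```

Request:
drive_tool:
  jaw: [1,1,1,1,1,1,1,1]
  xyz:
    - [0,-0.009,-0.03]
    - [0,-0.009,-0.032]
    - [0,-0.009,-0.032]
    - [0,-0.009,-0.032]
    - [0,-0.009,-0.033]
    - [0,-0.009,-0.033]
    - [0,-0.009,-0.034]
    - [0,-0.009,-0.034]
  rotation:
    - [0.14,0,0]
    - [0.14,0,0]
    - [0.14,0,0]
    - [0.14,0,0]
    - [0.14,0,0]
    - [0.14,0,0]
    - [0.14,0,0]
    - [0.14,0,0]

```text
clock: 15.37
eef_pos: [0.5588, 0.1703, 0.2152]
orientation: [2.097, 2.08, -0.263]
force: [-0.4, -2.1, -1.4]
width: 0.0237
grasp_force: 98.5
```

```bash
python3 st.py; python3 mod.py|head -1; python3 -c "
from kin import *
from cell import ctrl
R=Ro.from_rotvec(ctrl.state()['orientation']);T=Ro.from_euler('Z',1.55)*Ro.from_euler('X',np.pi);print(np.degrees((R*T.inv()).as_rotvec()))"
```

```text
15.3667 [0.5588 0.1703 0.2152] [ 2.0965  2.0799 -0.2627] [-0.3909 -2.1224 -1.3808] [-0.3137 -0.0399 -0.0153] 98.46932971850038
scene 572.0 [[393, 220], [407, 237], [384, 247], [371, 233]] [[0.5262, 0.3474], [0.6047, 0.3412], [0.5958, 0.2561], [0.53, 0.2554]]
[-14.34699327   0.17058435   0.70429934]
```

Request:
drive_tool:
  jaw: [1,1,1,1,1,1,1,1]
  xyz:
    - [0,-0.006,-0.037]
    - [0,-0.006,-0.037]
    - [0,-0.006,-0.038]
    - [0,-0.006,-0.038]
    - [0,-0.006,-0.039]
    - [0,-0.006,-0.039]
    - [0,-0.006,-0.04]
    - [0,-0.006,-0.04]
  rotation:
    - [0.14,0,0]
    - [0.14,0,0]
    - [0.14,0,0]
    - [0.14,0,0]
    - [0.14,0,0]
    - [0.14,0,0]
    - [0.14,0,0]
    - [0.14,0,0]

```text
clock: 16.13
eef_pos: [0.5588, 0.1684, 0.2029]
orientation: [2.151, 2.134, -0.164]
force: [-0.4, -1.2, -1.5]
width: 0.0236
grasp_force: 98.5
```

```bash
python3 st.py; python3 mod.py|head -1
```

```text
16.1333 [0.5588 0.1684 0.2029] [ 2.1505  2.1338 -0.1641] [-0.421  -1.1546 -1.5368] [-0.2146  0.0075 -0.0222] 98.45929529517889
scene 573.5 [[392, 219], [407, 237], [383, 247], [374, 227]] [[0.5212, 0.3473], [0.6047, 0.3412], [0.5941, 0.2535], [0.5158, 0.2781]]
```

Request:
drive_tool:
  jaw: [1,1,1,1,1,1,1,1]
  xyz:
    - [0,0,-0.041]
    - [0,0,-0.041]
    - [0,0,-0.042]
    - [0,0,-0.042]
    - [0,0,-0.043]
    - [0,0,-0.043]
    - [0,0,-0.043]
    - [0,0,-0.043]
  rotation:
    - [0.14,0,0]
    - [0.14,0,0]
    - [0.14,0,0]
    - [0.14,0,0]
    - [0.14,0,0]
    - [0.14,0,0]
    - [0.14,0,0]
    - [0.14,0,0]

```text
clock: 16.9
eef_pos: [0.5591, 0.1675, 0.1898]
orientation: [2.201, 2.184, -0.063]
force: [0.6, -4.4, 0.2]
width: 0.0239
grasp_force: 98.6
```

```bash
python3 st.py; python3 mod.py|head -1
python3 - <<'E'
from h import *
im=ctrl.camera('scene')
cv2.imwrite('pics/s3.png',cv2.resize(im[190:290,330:450],None,fx=6,fy=6,interpolation=cv2.INTER_CUBIC))
E
```

```text
16.9 [0.5591 0.1675 0.1898] [ 2.2013  2.1842 -0.0626] [ 0.6185 -4.4013  0.2036] [-0.8113 -0.0135 -0.0256] 98.60989546403289
scene 596.5 [[392, 219], [407, 237], [383, 247], [370, 229]] [[0.5212, 0.3473], [0.6047, 0.3412], [0.5941, 0.2535], [0.5153, 0.2625]]
```

View pics/s3.png

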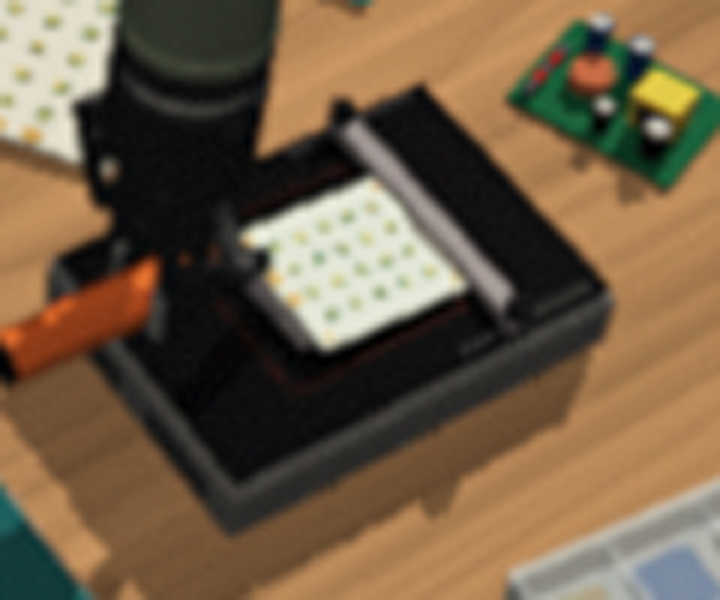

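The crop shows the blade fully under the module: the near edge, (250,240) to (318,350), sits at the blade's root and the far edge sits at the stop. Lifting with a slight tip-up.

Request:
drive_tool:
  jaw: [1,1,1,1,1,1,1,1]
  xyz:
    - [0,-0.04,0.02]
    - [0,-0.04,0.02]
    - [0,-0.04,0.02]
    - [0,-0.04,0.02]
    - [0,-0.04,0.02]
    - [0,-0.04,0.02]
    - [0,-0.04,0.02]
    - [0,-0.04,0.02]
  rotation:
    - [0.12,0,0]
    - [0.12,0,0]
    - [0.12,0,0]
    - [0.12,0,0]
    - [0.12,0,0]
    - [0.12,0,0]
    - [0.12,0,0]
    - [0.12,0,0]

```text
clock: 17.72
eef_pos: [0.5589, 0.1554, 0.1961]
orientation: [-2.215, -2.198, -0.031]
force: [-0.1, -0.8, -3.6]
width: 0.0241
grasp_force: 98.6
```

Request:
drive_tool:
  jaw: [1,1,1,1,1,1,1,1]
  xyz:
    - [0,-0.04,0.05]
    - [0,-0.04,0.1]
    - [0,-0.04,0.1]
    - [0,-0.04,0.1]
    - [0,-0.04,0.1]
    - [0,-0.04,0.1]
    - [0,-0.04,0.1]
    - [0,-0.04,0.05]
  rotation:
    - [0.14,0,0]
    - [0.14,0,0]
    - [0.14,0,0]
    - [0.14,0,0]
    - [0.14,0,0]
    - [0.14,0,0]
    - [0.14,0,0]
    - [0.14,0,0]

```text
clock: 18.38
eef_pos: [0.5592, 0.1426, 0.225]
orientation: [-2.164, -2.148, -0.136]
force: [0.4, -0.2, -4.3]
width: 0.0244
grasp_force: 98.6
```

```bash
python3 st.py; python3 mod.py .1
python3 - <<'E'
from h import *
im=ctrl.camera('scene')
cv2.imwrite('pics/s4.png',cv2.resize(im[160:290,310:450],None,fx=5,fy=4.6,interpolation=cv2.INTER_CUBIC))
E
```

```text
18.3833 [0.5592 0.1426 0.225 ] [-2.1643 -2.148  -0.1364] [ 0.4245 -0.2059 -4.3493] [-0.4289  0.0624  0.0084] 98.60160268843174
scene 735.5 [[394, 205], [409, 224], [384, 238], [369, 220]] [[0.5017, 0.365], [0.5887, 0.3551], [0.5894, 0.2556], [0.5079, 0.2599]]
top 1556.0 [[233, 181], [275, 181], [274, 216], [233, 216]] [[0.6055, 0.3426], [0.603, 0.2428], [0.5198, 0.2466], [0.5222, 0.3437]]
```

View pics/s4.png

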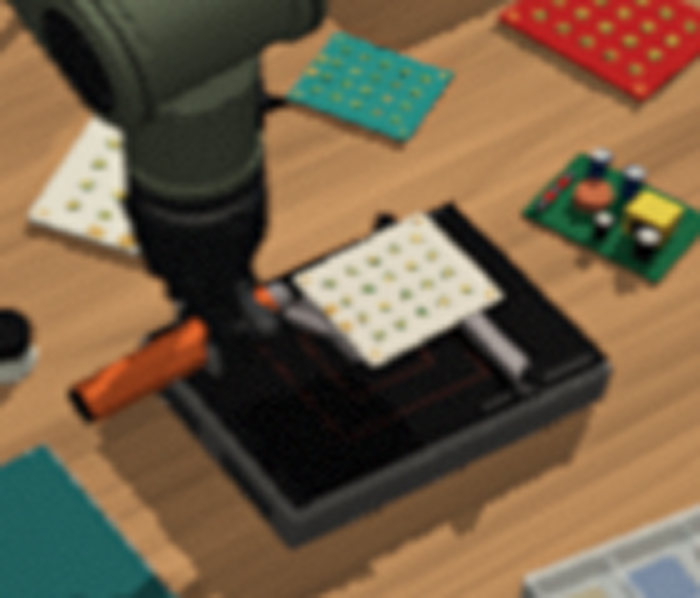

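The crop shows the module lying on the raised blade, board at (400,290) with its near edge by the root, clear of the glass. Now I'll plan the flip with the fitted kinematics.

```bash
cat > plan.py <<'E'
from kin2 import *
P=fit()[0]
LIM=np.array([[-2.73,2.73],[-.86,2.22],[.23,2.46],[-1.11,4.25],[.08,2.63],[-2.82,2.82]])
PAD=np.array([.598,-.025,.034]);YC=.053;TC=np.array([0,-.085,.126])
G=Ro.from_matrix(np.array([[0,1,0],[1,0,0],[0,0,-1]],float))
def tcp(psi,rho,lift,push=0):
    Z=Ro.from_euler('Z',psi,degrees=True);S=Z*Ro.from_euler('Y',-rho,degrees=True)
    piv=PAD+Z.apply([.042-push,0,lift]); c=np.array([-.042,YC,.005])
    return piv+S.apply(TC-c),S*G
def ik(p,R,q0):
    f=lambda q:np.r_[(fk(q,P)[0]-p)*10,(Rq(q)*R.inv()).as_rotvec(),]
    r=least_squares(f,np.clip(q0,LIM[:,0]+1e-6,LIM[:,1]-1e-6),bounds=(LIM[:,0],LIM[:,1]));return r.x,np.linalg.norm(r.fun)
def traj():
    # (rho,lift,push) per row
    L=[]
    for i in range(1,15):
        rho=7*i;k=max(0,rho-70)/28
        L.append((rho,.003+.04*k,.015*k))
    return [(0,.003,0)]+L
if __name__=="__main__":
    from cell import ctrl
    q00=ctrl.state()['joint_pos']
    for psi in(0,15,30,45,60,75):
        q=q00;bad=0
        for k in range(1,21):
            p,R=tcp(psi*k/20,0,.12);q,e=ik(p,R,q);bad=max(bad,e)
        for k in range(1,9):
            p,R=tcp(psi,0,.12-.117*k/8);q,e=ik(p,R,q);bad=max(bad,e)
        Q=[q]
        for r in traj()[1:]:
            q,e=ik(*tcp(psi,*r),q);bad=max(bad,e);Q.append(q)
        Q=np.array(Q);print(psi,'err',round(bad,4),'max rad/row',np.round(np.abs(np.diff(Q,axis=0)).max(0)*12,2),'\n',np.round(Q[[0,5,10,14]],2).tolist())
E
python3 plan.py
```

```text
0 err 0.2419 max rad/row [0.61 1.21 1.52 5.6  2.35 5.88] 
 [[-0.36, 0.6, 1.31, 0.0, 1.23, -0.36], [-0.51, 0.28, 1.89, 0.62, 0.5, -0.99], [-0.73, 0.46, 2.22, 2.22, 0.9, -2.75], [-0.88, 0.8, 2.2, 2.2, 1.54, -2.82]]
15 err 0.079 max rad/row [0.65 1.02 1.46 3.43 1.86 3.72] 
 [[-0.31, 0.65, 1.23, 0.0, 1.26, -0.57], [-0.52, 0.37, 1.77, 0.71, 0.67, -1.28], [-0.78, 0.53, 2.05, 1.84, 1.0, -2.56], [-0.91, 0.86, 2.01, 1.96, 1.58, -2.82]]
30 err 0.0 max rad/row [0.7  0.96 1.32 2.48 1.51 2.62] 
 [[-0.25, 0.69, 1.17, 0.0, 1.28, -0.78], [-0.51, 0.45, 1.64, 0.72, 0.84, -1.47], [-0.77, 0.62, 1.85, 1.56, 1.13, -2.42], [-0.88, 0.91, 1.81, 1.78, 1.63, -2.72]]
45 err 0.0 max rad/row [0.72 0.85 1.09 1.95 1.28 1.97] 
 [[-0.2, 0.71, 1.13, 0.0, 1.3, -0.98], [-0.48, 0.54, 1.51, 0.7, 1.01, -1.62], [-0.73, 0.72, 1.64, 1.36, 1.29, -2.32], [-0.82, 0.98, 1.58, 1.62, 1.71, -2.55]]
60 err 0.0 max rad/row [0.72 0.78 0.79 1.68 1.1  1.51] 
 [[-0.14, 0.72, 1.13, 0.0, 1.3, -1.19], [-0.44, 0.62, 1.38, 0.67, 1.17, -1.76], [-0.67, 0.83, 1.43, 1.21, 1.46, -2.26], [-0.75, 1.07, 1.33, 1.5, 1.82, -2.4]]
75 err 0.0 max rad/row [0.73 0.79 0.44 1.55 1.01 1.24] 
 [[-0.09, 0.7, 1.15, 0.0, 1.29, -1.4], [-0.38, 0.69, 1.27, 0.63, 1.33, -1.89], [-0.59, 0.94, 1.21, 1.1, 1.64, -2.22], [-0.66, 1.18, 1.08, 1.42, 1.97, -2.26]]
```

Run:
```python
from plan import *
from cell import ctrl
s=ctrl.state();p0=s['eef_pos'];R0=Ro.from_rotvec(s['orientation'])
p,R=tcp(45,0,.06);print('to approach',p,(p-p0)/.04,np.degrees((R*R0.inv()).as_rotvec())/5)
# level/pitch first then yaw
pit=Ro.from_euler('Z',1.55+.0)*Ro.from_euler('X',np.pi)
print('pitch now',np.degrees((R0*pit.inv()).as_rotvec()))
prev=None
for r in traj():
    p,R=tcp(45,*r)
    z=R.apply([0,0,1]);w=p-.2434*z;yt=R.apply([0,1,0]);xt=R.apply([1,0,0])
    low=min((p-z*d+sx*yt*.043+sy*xt*.043)[2] for d in(0,.1) for sx in(-1,1) for sy in(-1,1))
    print(r,np.round(p,4),'low',round(low,3),'wristz',round(w[2],3),end=' ')
    if prev is not None:print('d',np.round((p-prev[0])/.04,3),np.round(np.degrees((R*prev[1].inv()).as_rotvec())/5,3))
    else:print()
    prev=(p,R)
```

```text
to approach [ 0.75497771 -0.06318377  0.215     ] [ 4.89968955 -5.13930152 -0.23240804] [-1.35753265 -0.57326596  9.08279587]
pitch now [ 7.17638371 -0.0253205   0.7158831 ]
(0, 0.003, 0) [ 0.755  -0.0632  0.158 ] low 0.158 wristz 0.401 
(7, 0.003, 0.0) [ 0.7443 -0.0738  0.1622] low 0.157 wristz 0.404 d [-0.266 -0.266  0.105] [ 0.99 -0.99  0.  ]
(14, 0.003, 0.0) [ 0.7334 -0.0848  0.1646] low 0.154 wristz 0.401 d [-0.273 -0.273  0.059] [ 0.99 -0.99 -0.  ]
(21, 0.003, 0.0) [ 0.7223 -0.0958  0.165 ] low 0.15 wristz 0.392 d [-0.276 -0.276  0.011] [ 0.99 -0.99  0.  ]
(28, 0.003, 0.0) [ 0.7113 -0.1068  0.1636] low 0.143 wristz 0.378 d [-0.275 -0.275 -0.037] [ 0.99 -0.99 -0.  ]
(35, 0.003, 0.0) [ 0.7005 -0.1176  0.1602] low 0.136 wristz 0.36 d [-0.27  -0.27  -0.084] [ 0.99 -0.99  0.  ]
(42, 0.003, 0.0) [ 0.6901 -0.1281  0.155 ] low 0.126 wristz 0.336 d [-0.261 -0.261 -0.13 ] [ 0.99 -0.99  0.  ]
(49, 0.003, 0.0) [ 0.6802 -0.138   0.1481] low 0.116 wristz 0.308 d [-0.248 -0.248 -0.174] [ 0.99 -0.99 -0.  ]
(56, 0.003, 0.0) [ 0.671  -0.1472  0.1395] low 0.104 wristz 0.276 d [-0.231 -0.231 -0.215] [ 0.99 -0.99 -0.  ]
(63, 0.003, 0.0) [ 0.6625 -0.1556  0.1294] low 0.091 wristz 0.24 d [-0.211 -0.211 -0.253] [ 0.99 -0.99  0.  ]
(70, 0.003, 0.0) [ 0.655  -0.1631  0.1179] low 0.077 wristz 0.201 d [-0.187 -0.187 -0.288] [ 0.99 -0.99  0.  ]
(77, 0.013000000000000001, 0.00375) [ 0.6459 -0.1722  0.1151] low 0.073 wristz 0.17 d [-0.227 -0.227 -0.068] [ 0.99 -0.99 -0.  ]
(84, 0.023, 0.0075) [ 0.638  -0.1802  0.1114] low 0.069 wristz 0.137 d [-0.199 -0.199 -0.093] [ 0.99 -0.99 -0.  ]
(91, 0.033, 0.01125) [ 0.6313 -0.1869  0.1069] low 0.062 wristz 0.103 d [-0.168 -0.168 -0.113] [ 0.99 -0.99  0.  ]
(98, 0.043000000000000003, 0.015) [ 0.6258 -0.1923  0.1018] low 0.045 wristz 0.068 d [-0.136 -0.136 -0.128] [ 0.99 -0.99 -0.  ]
```

Request:
drive_tool:
  jaw: [1,1,1,1,1,1,1,1]
  xyz:
    - [0,-0.1,0]
    - [0,-0.2,0]
    - [0.05,-0.3,0]
    - [0.1,-0.35,0]
    - [0.1,-0.35,0]
    - [0.15,-0.35,0]
    - [0.2,-0.35,0]
    - [0.25,-0.35,0]
  rotation:
    - [-0.023,-0.01,0.151]
    - [-0.045,-0.019,0.302]
    - [-0.061,-0.026,0.408]
    - [-0.061,-0.026,0.408]
    - [-0.061,-0.026,0.408]
    - [-0.061,-0.026,0.408]
    - [-0.061,-0.026,0.408]
    - [-0.061,-0.026,0.408]

```text
clock: 19.2
eef_pos: [0.5926, 0.0481, 0.2235]
orientation: [-1.889, -2.43, -0.091]
force: [0.2, 0.1, -3.6]
width: 0.0242
grasp_force: 98.6
```

```bash
python3 st.py
python3 - <<'E'
from h import *
print('lens',tri([(rays(n,[p])[0],rays(n,[p])[1][0]) for n,p in(('top',(350,82)),('scene',(382,312)))]))
cv2.imwrite('pics/s5.png',ctrl.camera('scene')[100:400,200:500])
E
```

```text
19.2 [0.5926 0.0481 0.2235] [-1.8893 -2.4298 -0.0915] [ 0.1813  0.0545 -3.6389] [-0.3428 -0.1113 -0.0141] 98.59705170616508
lens (array([0.81485632, 0.06214565, 0.17606285]), [np.float64(0.0006995474218032456), np.float64(0.0006995474218031706)])
```

View pics/s5.png

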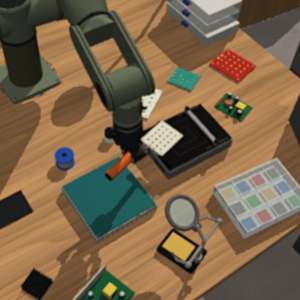

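The picture shows the module still on the blade at (165,138), moving off the preheater towards the pad. The magnifier lens, at about (0.81, 0.06, 0.18) m, is clear of the path.

Request:
drive_tool:
  jaw: [1,1,1,1,1,1,1,1]
  xyz:
    - [0.3,-0.35,0]
    - [0.3,-0.35,0]
    - [0.3,-0.35,0]
    - [0.3,-0.35,0]
    - [0.3,-0.35,0]
    - [0.3,-0.35,0]
    - [0.3,-0.3,0]
    - [0.3,-0.2,0]
  rotation:
    - [-0.061,-0.026,0.408]
    - [-0.061,-0.026,0.408]
    - [-0.061,-0.026,0.408]
    - [-0.061,-0.026,0.408]
    - [-0.061,-0.026,0.408]
    - [-0.061,-0.026,0.408]
    - [-0.061,-0.026,0.408]
    - [-0.061,-0.026,0.408]

```text
clock: 19.92
eef_pos: [0.6894, -0.0566, 0.2233]
orientation: [-1.544, -2.702, -0.044]
force: [0.1, -0.6, -3.8]
width: 0.0237
grasp_force: 98.6
```

Request:
drive_tool:
  jaw: [1,1,1,1,1,1,1,1]
  xyz:
    - [0.35,-0.1,0]
    - [0.35,-0.09,0]
    - [0.3,0,0]
    - [0.25,0,0]
    - [0.2,0,0]
    - [0.12,0,0]
    - [0.06,0,0]
    - [0.02,0,0]
  rotation:
    - [-0.061,-0.026,0.408]
    - [-0.061,-0.026,0.408]
    - [-0.061,-0.026,0.408]
    - [-0.061,-0.026,0.408]
    - [-0.061,-0.026,0.408]
    - [-0.061,-0.026,0.408]
    - [-0.045,-0.019,0.302]
    - [-0.023,-0.01,0.151]

```text
clock: 20.58
eef_pos: [0.755, -0.0626, 0.2232]
orientation: [-1.201, -2.902, 0.0]
force: [0.4, 0.3, -2.7]
width: 0.024
grasp_force: 98.6
```

```bash
python3 st.py
python3 - <<'E'
from plan import *
from h import *
s=ctrl.state();R0=Ro.from_rotvec(s['orientation'])
p,R=tcp(45,0,.002);print((p-s['eef_pos'])/.04,np.degrees((R*R0.inv()).as_rotvec())/5)
im=ctrl.camera('top')
m=cv2.morphologyEx(mask(im,(15,8,110),(70,120,255),(320,120,460,250)),cv2.MORPH_CLOSE,np.ones((3,3)));q=quad(big(m)[0]);print(q.tolist(),np.round(plane('top',q,.098),4)[:,:2].tolist())
cv2.imwrite('pics/t5.png',cv2.resize(im[110:260,310:470],None,fx=4,fy=4))
E
```

```text
20.5833 [ 0.755  -0.0626  0.2232] [-1.2009 -2.9024  0.0002] [ 0.3912  0.266  -2.7135] [-0.185  -0.151   0.0231] 98.62891361117363
[-3.30894600e-04 -1.54422716e-02 -1.65413244e+00] [-0.00126334 -0.00642279 -0.00908074]
[[459, 120], [459, 249], [320, 249], [320, 120]] [[0.7402, -0.1994], [0.4317, -0.1881], [0.4395, 0.1398], [0.7475, 0.133]]
```

View pics/t5.png

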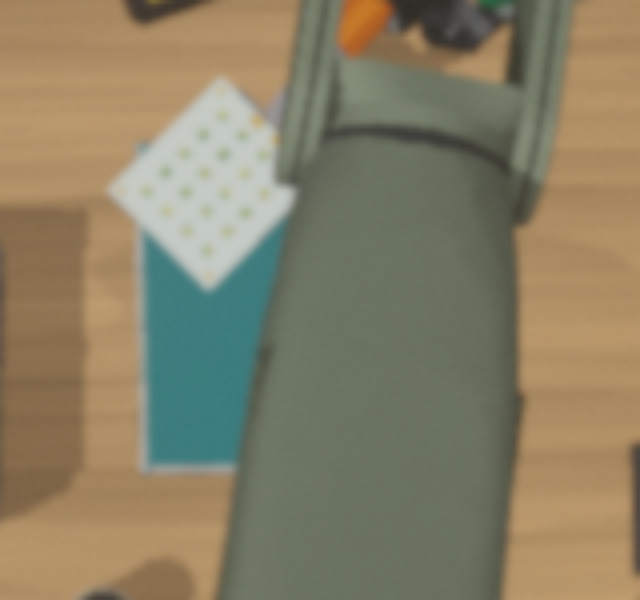

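The top crop shows the module square on the blade, with corners at about (107,187), (222,77), (300,187) and (210,292) in the crop, offset up and left over the pad as planned.

Run:
```python
from h import *
c=np.array([(107,187),(222,77),(300,187),(210,292)])/4+[310,110]
w=plane('top',c,.103);print(w,w.mean(0))
print(np.round(plane('top',np.array([(145,470),(140,140)])/4+[310,110],.034),4))
```

```text
[[ 0.65685074  0.09515764  0.103     ]
 [ 0.72132114  0.0252775   0.103     ]
 [ 0.65419482 -0.01910424  0.103     ]
 [ 0.59279431  0.03586202  0.103     ]] [0.65629025 0.03429823 0.103     ]
[[0.4932 0.0754 0.034 ]
 [0.6986 0.0734 0.034 ]]
```

Request:
drive_tool:
  jaw: [1,1,1,1,1,1,1,1]
  xyz:
    - [0,-0.015,-0.1]
    - [0,0,-0.2]
    - [0,0,-0.3]
    - [0,0,-0.3]
    - [0,0,-0.3]
    - [0,0,-0.2]
    - [0,0,-0.1]
    - [0,0,-0.05]
  rotation:
    - [0,0,0]
    - [0,0,0]
    - [0,0,0]
    - [0,0,0]
    - [0,0,0]
    - [0,0,0]
    - [0,0,0]
    - [0,0,0]

```text
clock: 21.3
eef_pos: [0.7539, -0.0634, 0.1601]
orientation: [-1.202, -2.899, 0.001]
force: [-1.4, 0.8, -2.1]
width: 0.0242
grasp_force: 98.8
```

```bash
python3 st.py
python3 - <<'E'
from plan import *
from cell import ctrl
s=ctrl.state();p0=s['eef_pos'];R0=Ro.from_rotvec(s['orientation'])
L=[(7*i,.003,0) for i in range(11)]+[(77,.011,.005),(84,.022,.011),(90,.034,.018),(94,.046,.027),(94,.05,.035)]
prev=None;q=s['joint_pos'];Q=[]
for r in L:
    p,R=tcp(45,*r);q,e=ik(p,R,q);Q.append(q)
    z=R.apply([0,0,1]);w=p-.2434*z
    if prev:print(r,np.round((p-prev[0])/.04,3),np.round(np.degrees((R*prev[1].inv()).as_rotvec())/5,3),'wz',round(w[2],3),round(e,4))
    else:print((p-p0)/.04,np.degrees((R*R0.inv()).as_rotvec())/5)
    prev=(p,R)
print(np.abs(np.diff(Q,axis=0)).max(0)*12)
E
```

```text
21.3 [ 0.7539 -0.0634  0.1601] [-1.2021 -2.899   0.0013] [-1.3745  0.7723 -2.1117] [-0.0874  0.1977  0.1216] 98.76710459589958
[ 0.02652253  0.00515716 -0.05365961] [-0.0056606  -0.03792057  0.00858333]
(7, 0.003, 0) [-0.266 -0.266  0.105] [ 0.99 -0.99  0.  ] wz 0.404 0.0
(14, 0.003, 0) [-0.273 -0.273  0.059] [ 0.99 -0.99 -0.  ] wz 0.401 0.0
(21, 0.003, 0) [-0.276 -0.276  0.011] [ 0.99 -0.99  0.  ] wz 0.392 0.0
(28, 0.003, 0) [-0.275 -0.275 -0.037] [ 0.99 -0.99 -0.  ] wz 0.378 0.0
(35, 0.003, 0) [-0.27  -0.27  -0.084] [ 0.99 -0.99  0.  ] wz 0.36 0.0
(42, 0.003, 0) [-0.261 -0.261 -0.13 ] [ 0.99 -0.99  0.  ] wz 0.336 0.0
(49, 0.003, 0) [-0.248 -0.248 -0.174] [ 0.99 -0.99 -0.  ] wz 0.308 0.0
(56, 0.003, 0) [-0.231 -0.231 -0.215] [ 0.99 -0.99 -0.  ] wz 0.276 0.0
(63, 0.003, 0) [-0.211 -0.211 -0.253] [ 0.99 -0.99  0.  ] wz 0.24 0.0
(70, 0.003, 0) [-0.187 -0.187 -0.288] [ 0.99 -0.99  0.  ] wz 0.201 0.0
(77, 0.011, 0.005) [-0.249 -0.249 -0.118] [ 0.99 -0.99 -0.  ] wz 0.168 0.0
(84, 0.022, 0.011) [-0.239 -0.239 -0.068] [ 0.99 -0.99 -0.  ] wz 0.136 0.0
(90, 0.034, 0.018) [-0.213 -0.213 -0.01 ] [ 0.849 -0.849  0.   ] wz 0.11 0.0
(94, 0.046, 0.027) [-0.206 -0.206  0.086] [ 0.566 -0.566 -0.   ] wz 0.096 0.0
(94, 0.05, 0.035) [-0.141 -0.141  0.1  ] [0. 0. 0.] wz 0.1 0.0
[0.71604375 0.77832367 1.09155979 1.95220792 1.29860325 1.96935599]
```

Request:
drive_tool:
  jaw: [1,1,1,1,1,1,1,1]
  xyz:
    - [0,0,0.04]
    - [0,0,0.06]
    - [0,0,0]
    - [0,0,0]
    - [0,0,0]
    - [0,0,0]
    - [0,0,0]
    - [0,0,0]
  rotation:
    - [0,0,0]
    - [0,0,0]
    - [0,0,0]
    - [0,0,0]
    - [0,0,0]
    - [0,0,0]
    - [0,0,0]
    - [0,0,0]
  squeeze: 115

```text
clock: 21.97
eef_pos: [0.7548, -0.0635, 0.166]
orientation: [1.203, 2.902, -0.0]
force: [-0.3, 0.1, -2.6]
width: 0.0236
grasp_force: 116.7
```

```bash
python3 st.py
python3 - <<'E'
from plan import *
from cell import ctrl
s=ctrl.state()
p,R=tcp(45,0,.009);print((p-s['eef_pos'])/.04,np.degrees((R*Ro.from_rotvec(s['orientation']).inv()).as_rotvec())/5)
E
```

```text
21.9667 [ 0.7548 -0.0635  0.166 ] [ 1.2034  2.9019 -0.0002] [-0.2798  0.1147 -2.6271] [-0.1983 -0.1696  0.0041] 116.65615009143949
[ 0.00410337  0.00684872 -0.05028758] [0.00146185 0.00060085 0.00937631]
```

Request:
drive_tool:
  jaw: [1,1,1,1,1,1,1,1]
  xyz:
    - [-0.266,-0.266,0.04]
    - [-0.273,-0.273,0.01]
    - [-0.276,-0.276,-0.04]
    - [-0.275,-0.275,-0.06]
    - [-0.27,-0.27,-0.085]
    - [-0.26,-0.26,-0.13]
    - [-0.25,-0.25,-0.175]
    - [-0.23,-0.23,-0.215]
  rotation:
    - [0.99,-0.99,0]
    - [0.99,-0.99,0]
    - [0.99,-0.99,0]
    - [0.99,-0.99,0]
    - [0.99,-0.99,0]
    - [0.99,-0.99,0]
    - [0.99,-0.99,0]
    - [0.99,-0.99,0]

```text
clock: 22.63
eef_pos: [0.6711, -0.1495, 0.142]
orientation: [0.951, 2.297, 1.226]
force: [0.4, 1.3, -2.2]
width: 0.0232
grasp_force: 116.9
```

Request:
drive_tool:
  jaw: [1,1,1,1,1,1,1,1]
  xyz:
    - [-0.21,-0.21,-0.25]
    - [-0.187,-0.187,-0.285]
    - [-0.25,-0.25,-0.12]
    - [-0.24,-0.24,-0.07]
    - [-0.213,-0.213,-0.01]
    - [-0.206,-0.206,0.085]
    - [-0.14,-0.14,0.1]
    - [0,0,0]
  rotation:
    - [0.99,-0.99,0]
    - [0.99,-0.99,0]
    - [0.99,-0.99,0]
    - [0.99,-0.99,0]
    - [0.85,-0.85,0]
    - [0.57,-0.57,0]
    - [0,0,0]
    - [0,0,0]

```text
clock: 23.3
eef_pos: [0.6129, -0.2073, 0.1179]
orientation: [0.702, 1.689, 1.809]
force: [0.2, 0.1, -2.6]
width: 0.0234
grasp_force: 117.2
```

```bash
python3 st.py
python3 - <<'E'
from h import *
im=ctrl.camera('scene');cv2.imwrite('pics/s6.png',cv2.resize(im[210:390,220:410],None,fx=3,fy=3))
im=ctrl.camera('top');cv2.imwrite('pics/t6.png',cv2.resize(im[110:260,310:470],None,fx=4,fy=4))
E
```

```text
23.3 [ 0.6129 -0.2073  0.1179] [0.702  1.6893 1.8092] [ 0.2113  0.1215 -2.578 ] [-0.5995  0.498  -0.0459] 117.17279216274619
```

View pics/s6.png

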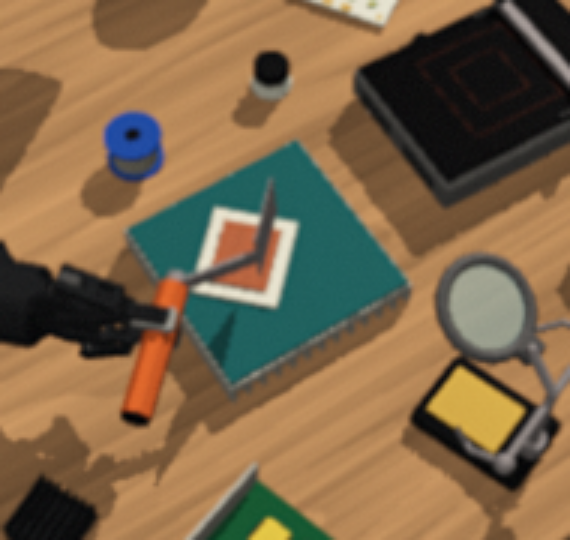

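The flip worked. The module lies copper side up on the pad, with board corners near (213,207), (299,222), (277,307) and (195,285) in the crop. I'll check how well it is centred.

Run:
```python
from h import *
c=np.array([(213,207),(299,222),(277,307),(195,285)])/3+[220,210]
w=plane('scene',c,.037);print(w,w.mean(0))
c=np.array([(295,142),(410,285),(232,385),(128,232)])/3+[220,210]
w=plane('scene',c,.034);print(w,w.mean(0))
```

```text
[[ 0.52527058 -0.03745048  0.037     ]
 [ 0.58667155  0.02469141  0.037     ]
 [ 0.65466009 -0.04495668  0.037     ]
 [ 0.59166368 -0.09798355  0.037     ]] [ 0.58956647 -0.03892482  0.037     ]
[[ 0.50183608  0.07546684  0.034     ]
 [ 0.70335825  0.07606922  0.034     ]
 [ 0.69901065 -0.12279925  0.034     ]
 [ 0.50287454 -0.122132    0.034     ]] [ 0.60176988 -0.0233488   0.034     ]
```

```bash
cat > nudge.py <<'E'
from plan import *
from cell import ctrl
def pose(rho,E,c=np.array([-.03,.035,0]),psi=45):
    S=Ro.from_euler('Z',psi,degrees=True)*Ro.from_euler('Y',-rho,degrees=True)
    return np.array(E)+S.apply(TC-c),S*G
if __name__=="__main__":
    u=np.array([.7071,.7071,0]);mid=np.array([.5899,-.0389,0])-.042*u
    s=ctrl.state();prev=(s['eef_pos'],Ro.from_rotvec(s['orientation']));q=s['joint_pos']
    S0=prev[1]*G.inv();print('now edge',prev[0]+S0.apply(np.array([-.03,.035,0])-TC))
    for nm,rho,E in(('high',60,mid-.02*u+[0,0,.075]),('low',60,mid-.02*u+[0,0,.0355]),('push',60,mid+.017*u+[0,0,.0355])):
        p,R=pose(rho,E);q,e=ik(p,R,q);print(nm,np.round(p,4),np.round((p-prev[0])/.04,3),np.round(np.degrees((R*prev[1].inv()).as_rotvec())/5,3),np.round(q,2),round(e,4),'wrist',np.round(p-.2434*R.apply([0,0,1]),3));prev=(p,R)
E
python3 nudge.py
```

```text
now edge [ 0.61937392 -0.03093004  0.09744438]
high [ 0.5644 -0.2341  0.164 ] [-1.235 -0.702  1.123] [-4.776e+00  4.818e+00 -3.000e-03] [-0.9   0.53  1.72  1.09  1.33 -2.23] 0.0 wrist [ 0.415 -0.383  0.286]
low [ 0.5644 -0.2341  0.1245] [ 0.     0.    -0.988] [0. 0. 0.] [-0.9   0.61  1.72  1.11  1.3  -2.29] 0.0 wrist [ 0.415 -0.383  0.246]
push [ 0.5905 -0.208   0.1245] [0.654 0.654 0.   ] [0. 0. 0.] [-0.83  0.61  1.71  1.14  1.25 -2.27] 0.0 wrist [ 0.441 -0.357  0.246]
```

Request:
drive_tool:
  jaw: [1,1,1,1,1,1,1,1]
  xyz:
    - [-0.154,-0.088,0.14]
    - [-0.154,-0.088,0.14]
    - [-0.154,-0.088,0.14]
    - [-0.154,-0.088,0.14]
    - [-0.154,-0.088,0.14]
    - [-0.154,-0.088,0.14]
    - [-0.154,-0.088,0.14]
    - [-0.154,-0.088,0.14]
  rotation:
    - [-0.6,0.6,0]
    - [-0.6,0.6,0]
    - [-0.6,0.6,0]
    - [-0.6,0.6,0]
    - [-0.6,0.6,0]
    - [-0.6,0.6,0]
    - [-0.6,0.6,0]
    - [-0.6,0.6,0]

```text
clock: 24.07
eef_pos: [0.564, -0.2333, 0.1647]
orientation: [0.929, 2.25, 1.291]
force: [-0.4, 0.8, -2.1]
width: 0.0234
grasp_force: 117.0
```

Request:
drive_tool:
  jaw: [1,1,1,1,1,1,1,1]
  xyz:
    - [0,0,-0.1]
    - [0,0,-0.2]
    - [0,0,-0.2]
    - [0,0,-0.2]
    - [0,0,-0.12]
    - [0,0,-0.08]
    - [0,0,-0.04]
    - [0,0,0]
  rotation:
    - [0,0,0]
    - [0,0,0]
    - [0,0,0]
    - [0,0,0]
    - [0,0,0]
    - [0,0,0]
    - [0,0,0]
    - [0,0,0]

```text
clock: 24.73
eef_pos: [0.5635, -0.2332, 0.1238]
orientation: [0.933, 2.245, 1.301]
force: [0.5, 0.2, -2.2]
width: 0.0236
grasp_force: 117.0
```

```bash
python3 st.py; python3 nudge.py
cat > cu.py <<'E'
from h import *
im=ctrl.camera('scene')
for nm,lo,hi in(('copper',(0,80,60),(14,200,255)),('board',(8,3,150),(70,75,255))):
    m=cv2.morphologyEx(mask(im,lo,hi,(262,255,340,330)),cv2.MORPH_CLOSE,np.ones((3,3)))
    c=big(m)[0];r=cv2.minAreaRect(c);q=quad(c);print(nm,cv2.contourArea(c),q.tolist(),np.round(plane('scene',q,.04 if nm=='copper' else .037).mean(0),4))
E
python3 cu.py
```

```text
24.7333 [ 0.5635 -0.2332  0.1238] [0.9331 2.2452 1.3013] [ 0.4643  0.1968 -2.1684] [-0.5551  0.4763  0.0006] 116.9949009642005
now edge [ 0.54524998 -0.0814841   0.03539185]
high [ 0.5644 -0.2341  0.164 ] [ 0.022 -0.023  1.004] [-0.04  -0.005  0.009] [-0.9   0.53  1.72  1.09  1.33 -2.23] 0.0 wrist [ 0.415 -0.383  0.286]
low [ 0.5644 -0.2341  0.1245] [ 0.     0.    -0.988] [0. 0. 0.] [-0.9   0.61  1.72  1.11  1.3  -2.29] 0.0 wrist [ 0.415 -0.383  0.246]
push [ 0.5905 -0.208   0.1245] [0.654 0.654 0.   ] [0. 0. 0.] [-0.83  0.61  1.71  1.14  1.25 -2.27] 0.0 wrist [ 0.441 -0.357  0.246]
copper 374.0 [[295, 284], [313, 287], [308, 306], [290, 303]] [ 0.5905 -0.0411  0.04  ]
board 785.5 [[293, 279], [318, 284], [312, 311], [284, 306]] [ 0.589  -0.0393  0.037 ]
```

Request:
drive_tool:
  jaw: [1,1,1,1,1,1,1,1]
  xyz:
    - [0.06,0.06,0]
    - [0.06,0.06,0]
    - [0.06,0.06,0]
    - [0.06,0.06,0]
    - [0.06,0.06,0]
    - [0.06,0.06,0]
    - [0.06,0.06,0]
    - [0.06,0.06,0]
  rotation:
    - [0,0,0]
    - [0,0,0]
    - [0,0,0]
    - [0,0,0]
    - [0,0,0]
    - [0,0,0]
    - [0,0,0]
    - [0,0,0]

```text
clock: 25.45
eef_pos: [0.5833, -0.214, 0.1253]
orientation: [0.931, 2.245, 1.3]
force: [-1.0, -1.3, -0.7]
width: 0.0237
grasp_force: 117.1
```

```bash
python3 st.py; python3 cu.py
```

```text
25.45 [ 0.5833 -0.214   0.1253] [0.931  2.2448 1.2998] [-1.0363 -1.3396 -0.6883] [-0.4717  0.4383  0.0522] 117.08358412608504
copper 327.0 [[301, 284], [315, 287], [311, 306], [292, 303]] [ 0.5957 -0.0331  0.04  ]
board 238.5 [[320, 283], [315, 311], [287, 306], [302, 281]] [ 0.5966 -0.0293  0.037 ]
```

Request:
drive_tool:
  jaw: [1,1,1,1,1,1,1,1]
  xyz:
    - [0.04,0.04,0]
    - [0.05,0.05,0]
    - [0.05,0.05,0]
    - [0.04,0.04,0]
    - [0.02,0.02,0]
    - [0,0,0]
    - [-0.1,-0.1,0]
    - [-0.2,-0.2,0.1]
  rotation:
    - [0,0,0]
    - [0,0,0]
    - [0,0,0]
    - [0,0,0]
    - [0,0,0]
    - [0,0,0]
    - [0,0,0]
    - [0,0,0]

```text
clock: 26.17
eef_pos: [0.5785, -0.2172, 0.1282]
orientation: [0.931, 2.247, 1.301]
force: [0.0, 0.3, -1.9]
width: 0.0235
grasp_force: 117.0
```

Request:
drive_tool:
  jaw: [1,1,1,1,1,1,1,1]
  xyz:
    - [-0.2,-0.2,0.3]
    - [-0.2,-0.2,0.5]
    - [0,0,0.6]
    - [0,0,0.6]
    - [0,0,0.6]
    - [0,0,0.4]
    - [0,0,0.2]
    - [0,0,0]
  rotation:
    - [0,0,0]
    - [0,0,0]
    - [0,0,0]
    - [0,0,0]
    - [0,0,0]
    - [0,0,0]
    - [0,0,0]
    - [0,0,0]

```text
clock: 26.83
eef_pos: [0.563, -0.2358, 0.26]
orientation: [0.928, 2.244, 1.294]
force: [0.0, -0.1, -0.7]
width: 0.0232
grasp_force: 117.1
```

```bash
python3 st.py; python3 cu.py
python3 - <<'E'
from kin2 import *
from plan import ik,P,LIM
from cell import ctrl
s=ctrl.state();R0=Ro.from_rotvec(s['orientation'])
T=Ro.from_rotvec([2.22889,2.21182,-.0019])
pr=np.array([.46324,-.39502,.12908])
print('rot to rest',np.degrees((T*R0.inv()).as_rotvec())/5,(pr-s['eef_pos'])/.04, s['joint_pos'])
# straight slerp path check
q=s['joint_pos'];rv=(T*R0.inv()).as_rotvec();Q=[q];p1=pr+[0,0,.15]
for k in range(1,25):
    q,e=ik(s['eef_pos']+(p1-s['eef_pos'])*k/24,Ro.from_rotvec(rv*k/24)*R0,q);Q.append(q)
    if e>1e-3:print(k,e)
Q=np.array(Q);print(np.abs(np.diff(Q,axis=0)).max(0)*12,np.round(Q[::6],2).tolist())
E
```

```text
26.8333 [ 0.563  -0.2358  0.26  ] [0.9279 2.2435 1.2944] [ 0.0253 -0.0545 -0.6797] [-0.585   0.4671  0.0419] 117.07825139164925
copper 376.0 [[298, 284], [316, 287], [311, 306], [293, 303]] [ 0.5953 -0.0338  0.04  ]
board 805.0 [[295, 279], [321, 284], [315, 311], [287, 306]] [ 0.5934 -0.0326  0.037 ]
rot to rest [-4.65785661 11.38696169 -8.23210812] [-2.48307449 -3.99626976 -3.2249224 ] [-0.90229051  0.37671736  1.70451665  1.05856086  1.41256166 -2.0724339 ]
[0.06360714 0.21906097 0.20424855 0.58208199 0.26860191 0.65913463] [[-0.9, 0.38, 1.7, 1.06, 1.41, -2.07], [-0.92, 0.28, 1.7, 0.83, 1.3, -1.77], [-0.91, 0.24, 1.65, 0.56, 1.25, -1.45], [-0.88, 0.24, 1.58, 0.27, 1.27, -1.13], [-0.85, 0.3, 1.48, -0.0, 1.36, -0.84]]
```

Request:
drive_tool:
  jaw: [1,1,1,1,1,1,1,1]
  xyz:
    - [-0.1,-0.15,0.05]
    - [-0.15,-0.25,0]
    - [-0.156,-0.25,0]
    - [-0.156,-0.25,0]
    - [-0.156,-0.25,0]
    - [-0.156,-0.25,0]
    - [-0.156,-0.25,0]
    - [-0.156,-0.25,0]
  rotation:
    - [-0.291,0.712,-0.515]
    - [-0.291,0.712,-0.515]
    - [-0.291,0.712,-0.515]
    - [-0.291,0.712,-0.515]
    - [-0.291,0.712,-0.515]
    - [-0.291,0.712,-0.515]
    - [-0.291,0.712,-0.515]
    - [-0.291,0.712,-0.515]

```text
clock: 27.55
eef_pos: [0.514, -0.3101, 0.2569]
orientation: [1.631, 2.343, 0.719]
force: [0.4, 0.3, -1.7]
width: 0.0237
grasp_force: 116.9
```

Request:
drive_tool:
  jaw: [1,1,1,1,1,1,1,1]
  xyz:
    - [-0.156,-0.25,0]
    - [-0.156,-0.25,0]
    - [-0.156,-0.25,0]
    - [-0.156,-0.25,0]
    - [-0.156,-0.25,0]
    - [-0.156,-0.25,0]
    - [-0.156,-0.3,0]
    - [-0.13,-0.25,0]
  rotation:
    - [-0.291,0.712,-0.515]
    - [-0.291,0.712,-0.515]
    - [-0.291,0.712,-0.515]
    - [-0.291,0.712,-0.515]
    - [-0.291,0.712,-0.515]
    - [-0.291,0.712,-0.515]
    - [-0.291,0.712,-0.515]
    - [-0.291,0.712,-0.515]

```text
clock: 28.22
eef_pos: [0.4652, -0.3921, 0.2568]
orientation: [-2.232, -2.203, 0.003]
force: [-0.9, -0.6, -3.0]
width: 0.0239
grasp_force: 116.9
```

```bash
cat > back.py <<'E'
from kin2 import *
from h import *
s=ctrl.state();T=Ro.from_rotvec([2.22889,2.21182,-.0019]);pr=np.array([.46324,-.39502,.12908])
print(s['clock'],'d',np.round((pr-s['eef_pos'])/.04,3),np.round(np.degrees((T*Ro.from_rotvec(s['orientation']).inv()).as_rotvec())/5,3),s['force'],s['moment'],s['grasp_force'])
E
python3 back.py
python3 - <<'E'
from h import *
im=ctrl.camera('wrist');cv2.imwrite('pics/w7.png',im)
def ends(im):
    m=mask(im,(4,160,60),(16,255,255),(270,200,370,430));c=big(m)[0];q=quad(c)
    b=mask(im,(120,0,130),(180,40,255),(235,0,400,118));return q.tolist(),(quad(big(b)[0]).tolist() if big(b) else None)
for f in('pics/w2.png','pics/w7.png'):print(f,ends(cv2.imread(f)))
E
```

```text
28.2167 d [-0.049 -0.072 -3.194] [-0.048 -0.061  0.062] [-0.85991512 -0.62149406 -3.03354754] [-0.02590756  0.00770629  0.01578713] 116.8579581566155
pics/w2.png ([[351, 229], [347, 418], [291, 420], [284, 235]], [[380, 0], [375, 116], [262, 115], [258, 0]])
pics/w7.png ([[286, 228], [355, 235], [346, 420], [289, 419]], [[380, 0], [375, 116], [262, 115], [259, 0]])
```

View pics/w7.png

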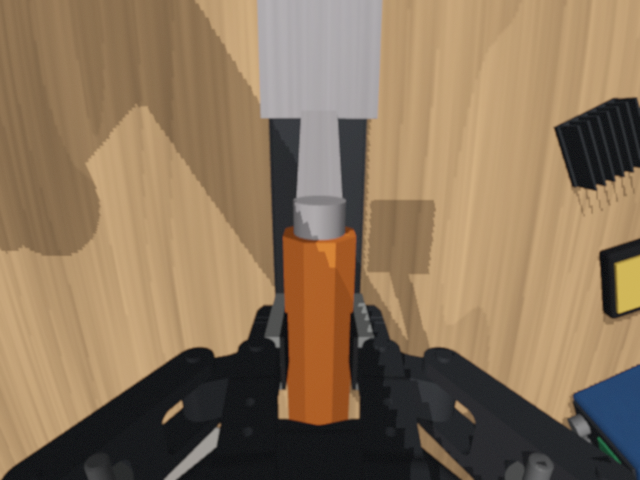

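The wrist view shows blade and handle exactly where they were after the grasp (root edge at (262–375,116) px), so nothing has slipped, and the tray is in line beneath. Lowering.

Request:
drive_tool:
  jaw: [1,1,1,1,1,1,1,1]
  xyz:
    - [-0.049,-0.072,-0.3]
    - [0,0,-0.6]
    - [0,0,-0.6]
    - [0,0,-0.6]
    - [0,0,-0.4]
    - [0,0,-0.2]
    - [0,0,-0.1]
    - [0,0,0]
  rotation:
    - [-0.048,-0.061,0.062]
    - [0,0,0]
    - [0,0,0]
    - [0,0,0]
    - [0,0,0]
    - [0,0,0]
    - [0,0,0]
    - [0,0,0]

```text
clock: 28.93
eef_pos: [0.464, -0.3944, 0.1455]
orientation: [2.224, 2.213, 0.004]
force: [-0.7, -0.2, -2.1]
width: 0.0238
grasp_force: 116.8
```

```bash
python3 back.py
```

```text
28.9333 d [-0.019 -0.016 -0.409] [-0.006  0.05  -0.034] [-0.67700608 -0.18418994 -2.07488123] [-0.08640126 -0.04149596 -0.05771756] 116.83347322046757
```

Request:
drive_tool:
  jaw: [1,1,1,1,1,1,1,1]
  xyz:
    - [-0.02,-0.016,-0.08]
    - [0,0,-0.08]
    - [0,0,-0.08]
    - [0,0,-0.07]
    - [0,0,-0.05]
    - [0,0,-0.02]
    - [0,0,0]
    - [0,0,0]
  rotation:
    - [0,0.05,-0.03]
    - [0,0,0]
    - [0,0,0]
    - [0,0,0]
    - [0,0,0]
    - [0,0,0]
    - [0,0,0]
    - [0,0,0]

```text
clock: 29.6
eef_pos: [0.4639, -0.3958, 0.1319]
orientation: [2.226, 2.21, -0.003]
force: [-0.1, -0.4, -1.7]
width: 0.0232
grasp_force: 116.8
```

```bash
python3 back.py
```

```text
29.6 d [-0.016  0.019 -0.07 ] [ 0.028  0.019 -0.005] [-0.1255101  -0.44326094 -1.68685103] [-0.06113268  0.00261257  0.01979291] 116.84606295078993
```

Request:
drive_tool:
  jaw: [1,1,1,1,1,1,1,1]
  xyz:
    - [-0.016,0.019,-0.02]
    - [0,0,-0.02]
    - [0,0,-0.01]
    - [0,0,-0.005]
    - [0,0,0]
    - [0,0,0]
    - [0,0,0]
    - [0,0,0]
  rotation:
    - [0.03,0.02,0]
    - [0,0,0]
    - [0,0,0]
    - [0,0,0]
    - [0,0,0]
    - [0,0,0]
    - [0,0,0]
    - [0,0,0]

```text
clock: 30.27
eef_pos: [0.4632, -0.3951, 0.1297]
orientation: [2.229, 2.212, -0.002]
force: [0.2, 0.2, -2.0]
width: 0.0232
grasp_force: 116.8
```

```bash
python3 back.py
```

```text
30.2667 d [ 0.     0.001 -0.015] [-0.002 -0.    -0.004] [ 0.20397022  0.15879577 -1.96497436] [-0.05341943 -0.00426515 -0.00307182] 116.84379816055298
```

Just above contact; 0.8 mm more.

Request:
drive_tool:
  jaw: [1,1,1,1,1,1,1,1]
  xyz:
    - [0,0,-0.01]
    - [0,0,-0.01]
    - [0,0,0]
    - [0,0,0]
    - [0,0,0]
    - [0,0,0]
    - [0,0,0]
    - [0,0,0]
  rotation:
    - [0,0,0]
    - [0,0,0]
    - [0,0,0]
    - [0,0,0]
    - [0,0,0]
    - [0,0,0]
    - [0,0,0]
    - [0,0,0]

```text
clock: 30.93
eef_pos: [0.4633, -0.3952, 0.1292]
orientation: [2.228, 2.212, -0.002]
force: [-1.0, 0.4, 1.3]
width: 0.0234
grasp_force: 117.3
```

```bash
python3 back.py
```

```text
30.9333 d [-0.001  0.004 -0.002] [ 0.001  0.002 -0.004] [-1.04492513  0.4262473   1.28733645] [0.09850172 0.18584876 0.08020538] 117.26537268608809
```

Request:
drive_tool:
  jaw: [0.5,0.3,0,-0.3,-0.6,-1,-1,-1]
  xyz:
    - [0,0,0]
    - [0,0,0]
    - [0,0,0]
    - [0,0,0]
    - [0,0,0]
    - [0,0,0]
    - [0,0,0]
    - [0,0,0]
  rotation:
    - [0,0,0]
    - [0,0,0]
    - [0,0,0]
    - [0,0,0]
    - [0,0,0]
    - [0,0,0]
    - [0,0,0]
    - [0,0,0]
  squeeze: 20

```text
clock: 31.6
eef_pos: [0.4632, -0.395, 0.1288]
orientation: [2.229, 2.212, -0.002]
force: [-0.6, 0.3, -0.2]
width: 0.0851
grasp_force: 0.0
```

Request:
drive_tool:
  jaw: [-1,-1,-1,-1,-1,-1,-1,-1]
  xyz:
    - [0,0,0.1]
    - [0,0,0.4]
    - [0,0,0.6]
    - [0,0,0.7]
    - [0,0,0.7]
    - [0,0,0.5]
    - [0,0,0.3]
    - [0,0,0]
  rotation:
    - [0,0,0]
    - [0,0,0]
    - [0,0,0]
    - [0,0,0]
    - [0,0,0]
    - [0,0,0]
    - [0,0,0]
    - [0,0,0]

```text
clock: 32.27
eef_pos: [0.4644, -0.3963, 0.2649]
orientation: [2.223, 2.207, -0.002]
force: [0.7, -0.4, -0.1]
width: 0.0858
grasp_force: 0.0
```

```bash
python3 st.py; python3 cu.py
python3 - <<'E'
from h import *
im=ctrl.camera('wrist')
o=big(mask(im,(4,160,60),(16,255,255),(280,120,370,400)))[0].reshape(-1,2)
print(o.min(0),o.max(0),np.round(plane('wrist',quad(o.reshape(-1,1,2)),.075),4)[:,:2].tolist())
q=quad(big(mask(im,(0,0,110),(180,60,255),(260,0,380,112)))[0]);print('blade',q.tolist(),np.round(plane('wrist',q,.005),4)[:,:2].tolist())
t=ctrl.camera('top')
a=big(mask(t,(0,0,90),(180,70,255),(470,222,505,252)))
print('top blade',quad(a[0]).tolist())
c=quad(big(cv2.morphologyEx(mask(t,(0,80,60),(14,200,255),(350,150,424,220)),cv2.MORPH_CLOSE,np.ones((3,3))))[0]);print('copper top',c.tolist(),np.round(plane('top',c,.04),4).tolist(),np.round(plane('top',c,.04).mean(0),4))
E
```

```text
32.2667 [ 0.4644 -0.3963  0.2649] [ 2.2234  2.2072 -0.0023] [ 0.6815 -0.3616 -0.1267] [-0.0052 -0.0248 -0.0073] 0.0
copper 375.0 [[298, 284], [316, 287], [311, 306], [293, 303]] [ 0.5953 -0.0338  0.04  ]
board 804.0 [[295, 279], [321, 284], [315, 311], [287, 306]] [ 0.5934 -0.0326  0.037 ]
[299 178] [336 343] [[0.4744, -0.3503], [0.4728, -0.48], [0.4555, -0.4857], [0.4488, -0.3523]]
blade [[354, 32], [353, 111], [283, 111], [281, 33]] [[0.4924, -0.2398], [0.4926, -0.3022], [0.4323, -0.3018], [0.4326, -0.2401]]
top blade [[501, 225], [501, 249], [473, 249], [473, 225]]
copper top [[393, 170], [407, 184], [388, 202], [374, 188]] [[0.6323, -0.0434, 0.04], [0.5967, -0.0769, 0.04], [0.5532, -0.0287, 0.04], [0.5886, 0.0048, 0.04]] [ 0.5927 -0.036   0.04  ]
```

```bash
python3 -c "
from cell import ctrl
print(ctrl.hand_in())"
```

```text
the job is handed in; nothing more can be done
None
```

The job is handed in: the module lies copper side up on the cooling pad, about 11 mm off centre after I nudged it with the blade post-flip, and the spatula is back on its rest within about 1 mm; arm time was 32 s of 72 s, and the hand-in gave no verdict.

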